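# Nip up a fixture's hold-down nut with an adjustable wrench

### The job

The hold-down nut of the assembly fixture is only finger tight. Lay the adjustable wrench flat around the nut, then roll the wrench's worm until its jaw is closed snugly on the flats, and only then swing the handle clockwise (seen from above) to tighten the nut by a sixth of a turn. Leave the wrench lying there, still closed on the nut, and do not disturb the other things on the bench and the fixture.

Things in the scene. Friction and masses are not known exactly. Their poses are not given: they have to be found in the camera images.
- nut_center (a point): Plain steel hex nut, 24 mm across flats, 27.7 across corners, 14 mm high, axis upright, on a fixed washer (40 mm across, its top 16 mm above the bench) in the middle of the dark fixture plate. The point is its centre, 23 mm above the bench; its x axis points at a corner, z up. The stud's end stands 32 mm above the bench.
- fixture: Fixed steel plate, top 12 mm above the bench. Origin on the nut's axis at bench level, x away from the robot, y left. It spans x -120 to 150, y -215 to 210 mm. A round nest (124 mm across, with its casting up to 82 mm above the bench) is centred at x 30, y 135, a clamp cylinder (50 mm cube) at x 125, y 135. The side right of the nut (-y) is clear for the wrench.
- nut (a joint): Angle of the nut in rad: 0 at the start, growing as the nut turns clockwise seen from above (tightening). It drags with about 0.6 N m.
- wrench_balance (a point): Plain steel adjustable wrench, 250 mm, 0.43 kg, lying flat. The point is the middle of the handle at the balance point, mid width and thickness of the handle, 7.5 mm above the underside; x along the handle to the head, z up. Handle here 23 mm wide, 10 mm thick (2.5 to 12.5 mm above the underside), its end at x -150; head 15 mm thick. The mouth faces u, turned 22.5 degrees from x to the left (+y).
- wrench_mouth (a point): Point at half thickness in the wrench's mouth, x 81.3, y 25.9 mm from wrench_balance. v is u turned 90 degrees left. The fixed jaw's face is 12 mm to the right (-v), the moving jaw is on the left (+v), the throat 15 mm back (-u), the jaw tips 13 mm ahead. The nut's centre comes here when it sits on the fixed jaw.
- wrench_worm (a point): Top of the knurled worm, mid length: x 48.2, y 14.4 mm from wrench_balance, 18.3 mm above the underside, 3.3 mm proud of the head and above nut and stud. Worm 18 mm across, 16 mm long, along v. A fingertip pressed on it (8 to 18 N) and dragged along +u, towards the mouth, closes the jaw, -u opens it: 13 mm of drag per mm of jaw. Takes about 5.5 N to roll; stays as left.
- jaw (a joint): Opening between the two jaw faces in m (range 0.018 to 0.032); 27.5 to 29.5 mm at the start. Rolling the worm moves it; squeezing or pushing the jaw itself does not (it holds over 65 N). It stops at about 24 mm when closed on the nut.
- wrench_tail (a point): Middle of the handle near its end, at half thickness, 120 mm behind wrench_balance; the handle is 25 mm wide here. With the head on the washer the handle's end rests on the plate: the wrench then leans by about 1 degree.
- housing: Aluminium compressor housing, 122 mm across, standing in the nest on the fixture. Bystander.
- spare_nut: Small loose nut, 18 mm across flats, lying on the fixture plate in front of the nest. Bystander.
- spacer: Loose steel spacer ring, 48 mm across, 12 mm high, on the fixture plate in front of the nest. Bystander.
- spanner: Plain fixed-jaw combination spanner, 180 mm, lying beyond the wrench. Bystander.
- socket: Steel socket, 32 mm across and 40 mm high, standing on the bench this side of the wrench. Bystander.
- bearing_case: Dark cast bearing case, 100 mm across, 64 mm high, standing beyond the wrench. Bystander.

How it is judged:
By the outcome, as a careful person would: the job done as asked, in the order asked, and still so for the second after the job is handed in, with the robot touching nothing.
It also fails if it takes over 72 s, if anything falls off the work surface, if the arm or the gripper's body presses on something with over 40 N, if the wrist force passes 120 N, or if a joint passes its speed limit or range.

### The arm

A 7-joint arm with a two-finger parallel gripper is mounted at the origin on the work surface. World frame = base frame: x ahead of the robot, y to its left, z up, the work surface at z = 0. Lengths are in m, angles in rad, forces in N, time in s.
With the tool pointing down it reaches from about 0.35 to 0.9 m from the base axis. Payload 8.1 kg.
Tool frame: the origin (TCP) lies on the centre line of the jaws, within the pads' length; the fingertips stand 22 mm ahead of it and the grasp point (between the pads) lies 3 mm ahead of it (arm.finger_overhang is the distance from the TCP to the fingertips, in m); z points along the fingers, y is the direction in which the jaws open and shut (so a half turn about z gives the same grasp; the last joint's range is limited). The gripper opens to 92 mm and grips with 3 to 60 N. Pads are 19 mm wide; open, the fingers measure 130 mm over their backs; the gripper's body (75 mm by 190 mm) begins 47 mm behind the grasp point.
Start: joints at [1.218, 0.434, 0.025, 1.573, -0.012, 1.134, -0.075], TCP at [0.154, -0.606, 0.249] pointing down, gripper open.
Joint ranges: [-2.62, 2.62], [-0.44, 2.09], [-1.27, 1.32], [0.08, 2.57], [-1.32, 4.46], [0.12, 2], [-2.74, 2.74]. Speed limits (rad/s): [2.22, 2.22, 3.01, 3.01, 3.14, 3.14, 3.14].

### API

Orientations are given as a rotation vector (axis times angle).
In Python, from cell import arm gives the robot as it stands. The module is installed in compiled form; this text tells all that it offers.
- The arm moves only by the tool step_arm, never from a script. Its argument "plan" is a list of rows, each an object of numbers: "wx", "wy", "wz": the turn, a rotation vector about the tool's x, y, z in units of 6 degrees (1.0 is 6 degrees); "tx", "ty", "tz": the shift along the tool's x, y, z in cm; "hand": the opening, from 0 (shut) to 1 (fully open). A call has exactly 10 rows; each row shifts and turns the commanded pose from where the row before left it, along the tool's axes as they then stand; what a row does not reach is not made up. A row lasts 1/12 s, in which the tool goes at most 41.7 mm and 7.16 degrees, less where a joint would pass 70% of its speed; a pose out of reach is approached as far as the arm can. A call is refused whole if a number of a shift passes 4.17 or a number of a turn 1, either way. A call with a gripper value outside its range is refused whole. The fingers move at their own pace and stop on an object; "force" is the grip in N (left out, the last holds). Time passes only in rows, so rows that do not move let the fingers close, or fill a call up. It gives the time, the measured TCP pose, the force and the opening at its end, in the units of the state.
- arm.observe(): the state, without advancing time (a new reading comes with each control period).
- arm.get_image(name): name is "scene" or "top"; returns (picture, depth): 384x512x3 uint8, red, green, blue; 384x512 float32, m along the optical axis (not along the pixel's ray), 0 where there is no reading.
- arm.calibration(name): a dict with "mtx" (3x3 intrinsics, pixels), "dist_coeffs" ([k1, k2, p1, p2, k3] as OpenCV has them; the pictures are not rectified), "R" (3x3) and "t" (3): a world point X has camera coordinates R X + t. Camera axes: x right, y down, z forward; pixel columns grow to the right and rows downward; lengths in m; the calibration is good to about 2 mm. A picture is of the moment at which its call begins. calibration takes no time and is no camera call.
- arm.sign_off(): hands the job in, once; it reports no verdict.
The state is a dict: "clock": time; "joints": joint angles; "dq": joint speeds; "joint_efforts": joint torques, N m; "position": TCP position; "ee_rot": TCP orientation; "force": force on the tool from outside, world axes, zero at the start; "ft_torque": the same for the moment, N m; "width": opening from 0.0 (shut) to 1.0 (fully open).
Only numpy, scipy, OpenCV 4.12 (cv2) and the standard library are available. Lean on these libraries where they do the work, as an engineer would, in place of code of your own. Each camera call takes 0.05 s, during which the arm holds its last target.

## Working session

There is one attempt and no reset: what is moved stays moved. The work goes in short steps, Python scripts to look and compute and a tool call to move; the robot and the scene stay as the last step left them, time stands still between calls to the robot, and variables do not carry over. Pictures are saved under pics/ and viewed, and the job is handed in when it is done.

Besides the shell and the picture viewer there is one more tool, called after "Emit:" as a command line: name --argument value ..., lists and objects as JSON in quotes. step_arm: Moves the arm, as the interface text tells. Its arguments: {"type":"object","properties":{"plan":{"type":"array"},"force":{"type":"number"}},"required":["plan"]}

```bash
mkdir -p pics
cat > h.py <<'E'
from cell import arm
import numpy as np, cv2
from scipy.spatial.transform import Rotation as R
def grab(n):
    p,d=arm.get_image(n); np.savez('pics/%s.npz'%n,p=p,d=d); return p,d
def save(f,p): cv2.imwrite(f,cv2.cvtColor(p,cv2.COLOR_RGB2BGR))
def ray(n,uv,z):
    c=arm.calibration(n);K=np.array(c['mtx']);D=np.array(c['dist_coeffs'])
    q=cv2.undistortPoints(np.array(uv,float).reshape(-1,1,2),K,D).reshape(-1,2)
    Rm=np.array(c['R']);t=np.array(c['t']);C=-Rm.T@t
    out=[]
    for a in q:
        v=Rm.T@np.array([a[0],a[1],1]); out.append(C+v*(z-C[2])/v[2])
    return np.array(out)
def proj(n,X):
    c=arm.calibration(n)
    return cv2.projectPoints(np.array(X,float).reshape(-1,1,3),cv2.Rodrigues(np.array(c['R']))[0],np.array(c['t'],float),np.array(c['mtx']),np.array(c['dist_coeffs']))[0].reshape(-1,2)
def crop(n,p,x0,y0,x1,y1,s,f): save(f,cv2.resize(p[y0:y1,x0:x1],None,fx=s,fy=s,interpolation=cv2.INTER_CUBIC))
E
python3 - <<'E'
from h import *
for n in ('scene','top'):
    p,d=grab(n); save('pics/%s0.png'%n,p); c=arm.calibration(n); Rm=np.array(c['R']);print(n,-Rm.T@np.array(c['t']),Rm[2],np.array(c['mtx'])[0,0])
s=arm.observe();print(s); print(arm.finger_overhang)
E
```

```text
scene [ 1.14352765 -0.56054484  1.07230375] [-0.43713149  0.40056803 -0.80527096] 438.27816439398373
top [ 0.39326314 -0.08142409  1.09658437] [ 0.16648386  0.00592311 -0.98602639] 420.2457116993555
{'clock': 0.1, 'joints': array([ 1.21842311,  0.43513814,  0.02498062,  1.57397226, -0.01158622,
        1.13402193, -0.07505523]), 'dq': array([-0.00156731, -0.00077412,  0.00015826, -0.00254233, -0.00164395,
       -0.0012389 , -0.00010788]), 'joint_efforts': array([ 3.66206441e-03, -6.69112515e+01,  9.87801030e-01, -3.15142572e+01,
       -6.06607413e-02,  3.74627835e-02,  3.22196831e-05]), 'position': array([ 0.15433089, -0.60521453,  0.24804604]), 'ee_rot': array([-3.11578152e+00, -3.91115792e-01,  4.92821776e-04]), 'force': array([0.65565927, 0.00991581, 0.26948062]), 'ft_torque': array([-0.0342106 , -0.05386138,  0.01494882]), 'width': 1.000285424226674}
0.022
```

View pics/scene0.png

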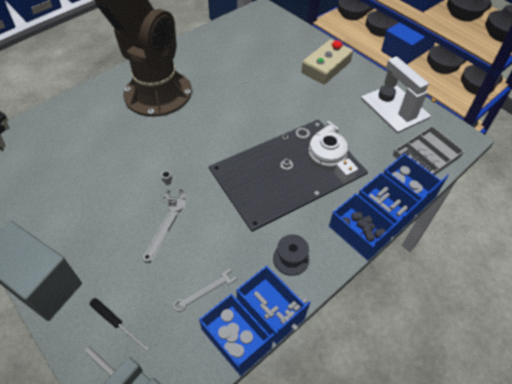

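View pics/top0.png

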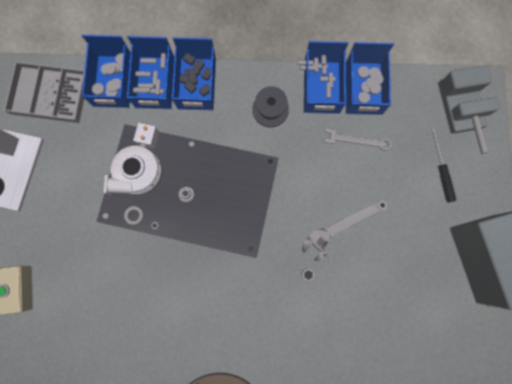

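Run:
```python
from h import *
p=np.load('pics/top.npz')['p'];d=np.load('pics/top.npz')['d']
crop('top',p,285,190,405,280,6,'pics/t1.png')
crop('top',p,95,120,285,260,4,'pics/t2.png')
p2=np.load('pics/scene.npz')['p']
crop('s',p2,130,160,220,270,5,'pics/s1.png')
crop('s',p2,200,110,380,230,4,'pics/s2.png')
```

```text
(no output)
```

View pics/t1.png

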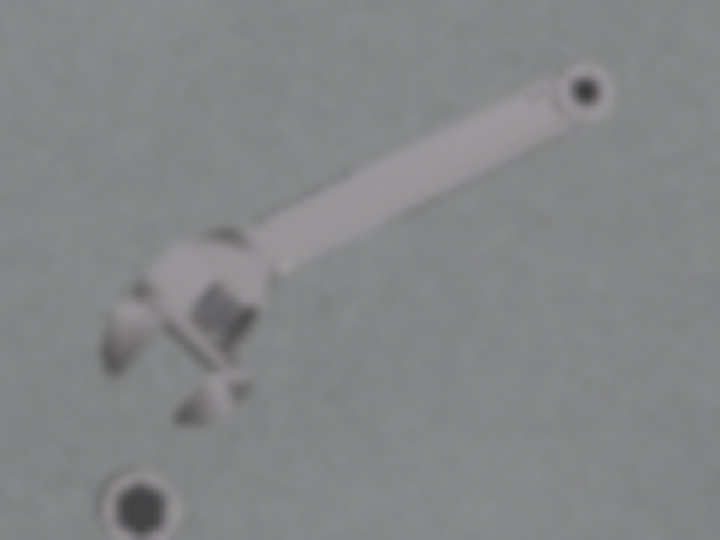

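View pics/t2.png

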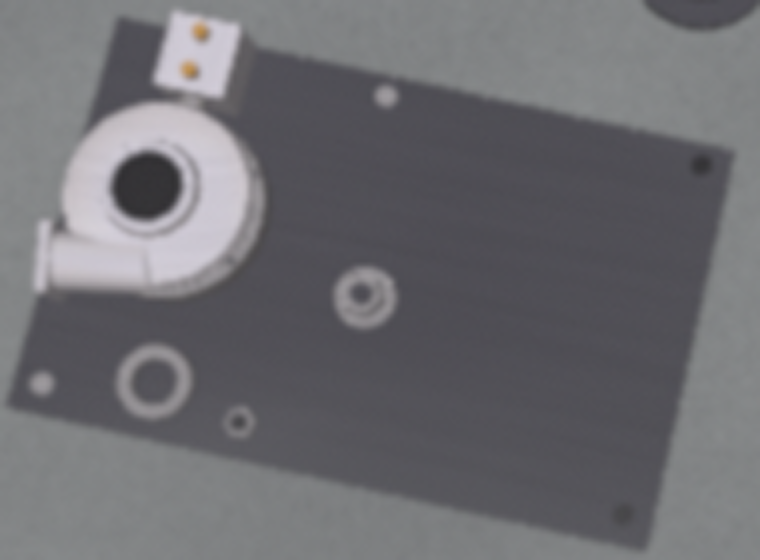

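View pics/s1.png

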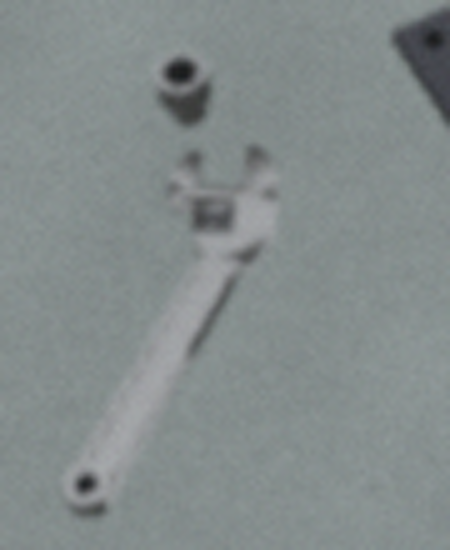

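View pics/s2.png

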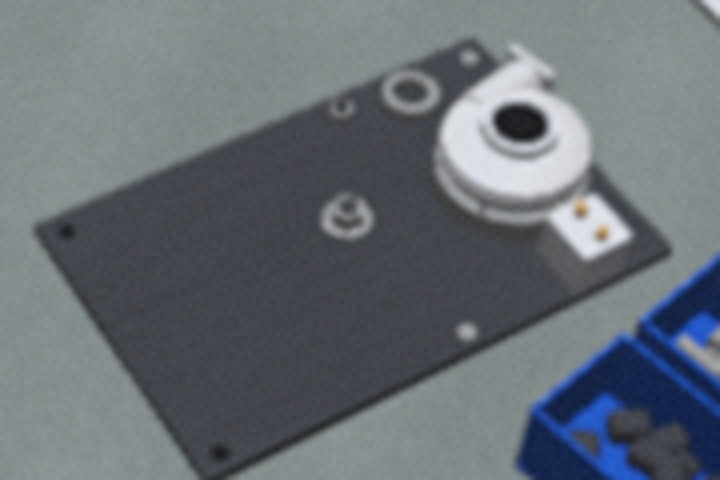

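Run:
```python
from h import *
A=[arm.get_image('top')[0].astype(float) for _ in range(8)]
B=[arm.get_image('scene')[0].astype(float) for _ in range(8)]
a=np.mean(A,0);b=np.mean(B,0); np.savez('pics/avg0.npz',a=a,b=b)
def c(p,x0,y0,x1,y1,s,f):
    q=p[y0:y1,x0:x1]; q=cv2.resize(q,None,fx=s,fy=s,interpolation=cv2.INTER_LANCZOS4)
    q=(q-q.min())/(q.max()-q.min())*255; save(f,q.clip(0,255).astype(np.uint8))
c(a,173,180,199,208,20,'pics/t3.png'); c(b,272,150,302,178,20,'pics/s3.png')
# fixture corners in top px
px=[(95+120/4,120+17/4),(95+733/4,120+150/4),(95+647/4,120+550/4),(95+7/4,120+405/4)]
print(ray('top',px,0.012).round(4))
print('washer',ray('top',[(95+365/4,120+298/4)],0.016), 'stud', ray('top',[(95+361/4,120+292/4)],0.032))
print('scene washer',ray('scene',[(200+347/4,110+217/4)],0.016),'stud', ray('scene',[(200+349/4,110+203/4)],0.032))
```

```text
[[ 0.746   0.2838  0.012 ]
 [ 0.6669 -0.1297  0.012 ]
 [ 0.4034 -0.0807  0.012 ]
 [ 0.4834  0.335   0.012 ]]
washer [[0.55961791 0.10768568 0.016     ]] stud [[0.56096894 0.10767693 0.032     ]]
scene washer [[0.56168691 0.11173469 0.016     ]] stud [[0.56132842 0.11259418 0.032     ]]
```

View pics/t3.png

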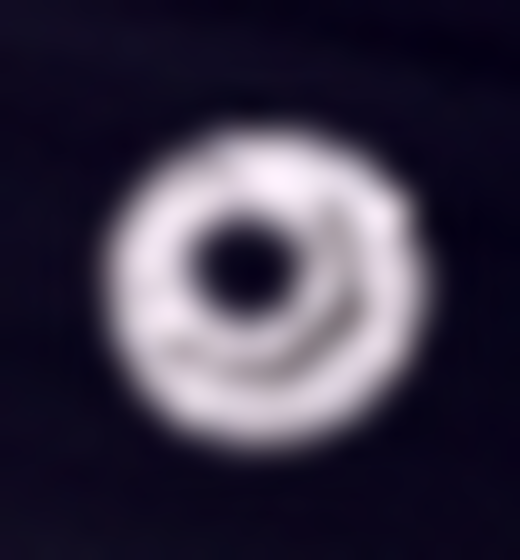

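View pics/s3.png

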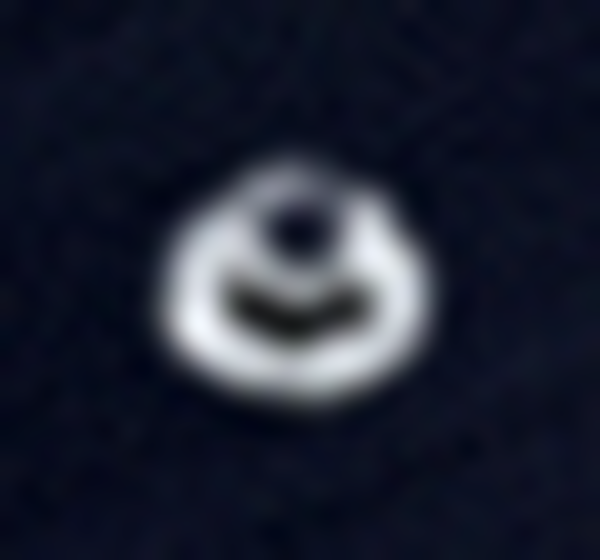

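Run:
```python
from h import *
T=lambda x,y:(285+x/6,190+y/6); S=lambda x,y:(130+x/5,160+y/5)
print('hole',ray('top',[T(585,91)],.0125),ray('scene',[S(85,484)],.0125))
print('worm',ray('top',[T(222,310)],.017),ray('scene',[S(213,213)],.017))
print('socket',ray('top',[T(141,508)],.04),ray('scene',[S(180,72)],.04))
print('handle edges T',ray('top',[T(260,222),T(545,80),T(285,272),T(585,125)],.0125)) 
print('jaw tips T',ray('top',[T(115,375),T(182,422)],.012),'throat',ray('top',[T(170,320),T(220,366)],.015))
print('jaw tips S',ray('scene',[S(258,150),S(192,155)],.012))
```

```text
hole [[ 0.54768085 -0.4030481   0.0125    ]] [[ 0.54665207 -0.39969368  0.0125    ]]
worm [[ 0.44832962 -0.24586494  0.017     ]] [[ 0.4484983  -0.24405582  0.017     ]]
socket [[ 0.36531693 -0.20945631  0.04      ]] [[ 0.36575953 -0.20627529  0.04      ]]
handle edges T [[ 0.486624   -0.26268995  0.0125    ]
 [ 0.55195968 -0.3858602   0.0125    ]
 [ 0.46555896 -0.27341406  0.0125    ]
 [ 0.53285975 -0.40275881  0.0125    ]]
jaw tips T [[ 0.41969953 -0.20127222  0.012     ]
 [ 0.40086831 -0.2298795   0.012     ]] throat [[ 0.44351531 -0.22407324  0.015     ]
 [ 0.42478778 -0.24542025  0.015     ]]
jaw tips S [[ 0.42509754 -0.19527633  0.012     ]
 [ 0.4020978  -0.22758001  0.012     ]]
```

```bash
cat > nutfit.py <<'E'
from h import *
from scipy.optimize import minimize
z=np.load('pics/avg0.npz')
def fit(n,img,c0,half=11):
    g=img.mean(2); u0,v0=np.round(proj(n,[[*c0,.02]])[0]).astype(int)
    P=g[v0-half:v0+half+1,u0-half:u0+half+1]; s=8
    cam=arm.calibration(n);C=-np.array(cam['R']).T@np.array(cam['t'])
    def layers(c,th,sig):
        N=(2*half+1)*s
        lab=np.zeros((N,N),np.uint8)
        def poly(X,l):
            q=(proj(n,X)-[u0-half-.5,v0-half-.5])*s-.5
            cv2.fillPoly(lab,[np.round(q*16).astype(np.int32)],l,shift=4)
        a=np.linspace(0,2*np.pi,60)[:-1]
        circ=lambda r,h:np.c_[c[0]+r*np.cos(a),c[1]+r*np.sin(a),0*a+h]
        poly(circ(.02,.012),1);poly(circ(.02,.016),1)
        k=[th+i*np.pi/3 for i in range(7)]
        pt=lambda t,h:[c[0]+.01385*np.cos(t),c[1]+.01385*np.sin(t),h]
        l=2
        for i in range(6):
            m=k[i]+np.pi/6
            if np.dot(C[:2]-np.array(c),[np.cos(m),np.sin(m)])>0.012:
                poly([pt(k[i],.016),pt(k[i+1],.016),pt(k[i+1],.030),pt(k[i],.030)],l);l+=1
        poly([pt(t,.030) for t in k[:6]],6)
        poly(circ(.0065,.03),7);poly(circ(.0065,.032),7); poly(circ(.0045,.032),8)
        L=[]
        for i in (0,1,2,3,4,5,6,7,8):
            m=(lab==i).astype(np.float32)
            if m.sum()==0: continue
            m=cv2.GaussianBlur(m,(0,0),sig*s); L.append(m.reshape(2*half+1,s,2*half+1,s).mean((1,3)).ravel())
        return np.array(L).T
    def cost(p,th):
        A=layers((c0[0]+p[0]*1e-3,c0[1]+p[1]*1e-3),th,max(.3,p[2]))
        x=np.linalg.lstsq(A,P.ravel(),rcond=None)[0]; return np.mean((A@x-P.ravel())**2)
    for d in range(0,60,4):
        r=minimize(cost,[0,0,.8],args=(np.radians(d),),method='Nelder-Mead',options=dict(maxiter=70,initial_simplex=[[0,0,.8],[2,0,.8],[0,2,.8],[0,0,1.2]]))
        print(n,d,round(r.fun,2),r.x.round(2))
if __name__=='__main__':
    fit('top',z['a'],(.5605,.1077)); fit('scene',z['b'],(.5615,.112))
E
time python3 nutfit.py
```

```text
top 0 7.03 [1.1  1.51 0.79]
top 4 6.61 [1.1  1.53 0.8 ]Traceback (most recent call last):
  File "nutfit.py", line 39, in <module>
    fit('top',z['a'],(.5605,.1077)); fit('scene',z['b'],(.5615,.112))
    ~~~^^^^^^^^^^^^^^^^^^^^^^^^^^^^
  File "nutfit.py", line 36, in fit
    r=minimize(cost,[0,0,.8],args=(np.radians(d),),method='Nelder-Mead',options=dict(maxiter=70,initial_simplex=[[0,0,.8],[2,0,.8],[0,2,.8],[0,0,1.2]]))
    res = _minimize_neldermead(fun, x0, args, callback, bounds=bounds,
                               **options)
    fxr = func(xr)
    fx = function(np.copy(x), *(wrapper_args + args))
  File "nutfit.py", line 33, in cost
    A=layers((c0[0]+p[0]*1e-3,c0[1]+p[1]*1e-3),th,max(.3,p[2]))
  File "nutfit.py", line 24, in layers
    poly([pt(t,.030) for t in k[:6]],6)
    ~~~~^^^^^^^^^^^^^^^^^^^^^^^^^^^^^^^
  File "nutfit.py", line 12, in poly
    q=(proj(n,X)-[u0-half-.5,v0-half-.5])*s-.5
       ~~~~^^^^^
  File "h.py", line 16, in proj
    c=arm.calibration(n)
ValueError: time passes only in moves, steps and waits

real	0m8.338s
user	0m6.224s
sys	0m0.251s
```

```bash
python3 - <<'E'
import pickle
from cell import arm
pickle.dump({n:arm.calibration(n) for n in('top','scene')},open('cal.pkl','wb'))
print(arm.observe()['clock'])
E
sed -i "s/^from cell import arm/from cell import arm\nimport pickle,os\nCAL=pickle.load(open('\.\/cal.pkl','rb'))/; s/arm.calibration(n)/CAL[n]/" h.py; sed -i "s/arm.calibration(n)/CAL[n]/" nutfit.py
time python3 nutfit.py
```

```text
0.9
top 0 7.03 [1.1  1.51 0.79]
top 4 6.61 [1.1  1.53 0.8 ]
top 8 6.18 [1.09 1.52 0.8 ]
top 12 6.0 [1.1  1.53 0.8 ]
top 16 5.88 [1.09 1.53 0.8 ]
top 20 6.04 [1.09 1.52 0.79]
top 24 6.34 [1.   1.52 0.79]
top 28 7.0 [1.09 1.47 0.78]
top 32 7.43 [1.09 1.51 0.8 ]
top 36 7.85 [1.09 1.52 0.79]
top 40 8.34 [1.05 1.47 0.78]
top 44 8.29 [1.   1.52 0.77]
top 48 8.44 [1.1  1.52 0.76]
top 52 7.89 [1.1  1.53 0.79]
top 56 7.53 [1.09 1.52 0.79]
scene 0 22.75 [-2.32  0.27  0.68]
scene 4 20.79 [-1.99  0.04  0.65]
scene 8 19.62 [-2.09  0.23  0.65]
scene 12 19.36 [-2.23  0.07  0.65]
scene 16 19.65 [-2.21  0.01  0.66]
scene 20 21.05 [-2.09  0.14  0.66]
scene 24 21.06 [-2.25  0.03  0.66]
scene 28 22.72 [-2.26  0.02  0.67]
scene 32 24.85 [-2.42  0.31  0.7 ]
scene 36 25.36 [-2.26  0.03  0.69]
scene 40 27.08 [-2.01  0.32  0.67]
scene 44 27.77 [-2.1   0.4   0.69]
scene 48 27.38 [-2.22  0.26  0.69]
scene 52 26.53 [-2.18  0.04  0.74]
scene 56 24.65 [-2.27  0.04  0.68]
real	0m26.681s
user	0m27.074s
sys	0m0.112s
```

```bash
cat >> h.py <<'E'
def goto(pos,heading=None,yaw_y=None,n=10,tilt=None):
    """heading: desired angle of tool y axis (deg) mod 180"""
    s=arm.observe(); Rm=R.from_rotvec(s['ee_rot']); M=Rm.as_matrix()
    print('clock',round(s['clock'],2),'pos',s['position'].round(4),'ty ang',np.degrees(np.arctan2(M[1,1],M[0,1])).round(2),'tilt',M[:,2].round(4),'F',s['force'].round(1),'w',round(s['width'],3),'j',s['joints'].round(2))
    if pos is None: return
    d=M.T@(np.array(pos)-s['position'])*100
    ya=np.radians(yaw_y) if yaw_y is not None else np.arctan2(M[1,1],M[0,1])
    y=np.array([np.cos(ya),np.sin(ya),0]);z=np.array([0,0,-1.]);x=np.cross(y,z)
    D=np.c_[x,y,z]; w=R.from_matrix(M.T@D).as_rotvec()/np.radians(6)
    print('shift total (start tool frame) cm',d.round(3),' turn total units',w.round(3),'norm deg',np.linalg.norm(w)*6)
E
python3 - <<'E'
from h import *
goto((0.4835,-0.2803,0.12),yaw_y=27.8)
goto((0.4835,-0.2803,0.12),yaw_y=-152.2)
print('case',ray('top',[(271,100)],.064),'spanner',ray('top',[(330,138),(388,145)],.005))
E
```

```text
clock 0.9 pos [ 0.1545 -0.6056  0.2487] ty ang -75.69 tilt [ 0. -0. -1.] F [-0.4  0.  -0.3] w 1.0 j [ 1.22  0.43  0.03  1.57 -0.01  1.13 -0.08]
shift total (start tool frame) cm [ 39.92  -23.394  12.874]  turn total units [  0.      0.    -17.249] norm deg 103.49445200540256
clock 0.9 pos [ 0.1545 -0.6056  0.2487] ty ang -75.69 tilt [ 0. -0. -1.] F [-0.4  0.  -0.3] w 1.0 j [ 1.22  0.43  0.03  1.57 -0.01  1.13 -0.08]
shift total (start tool frame) cm [ 39.92  -23.394  12.874]  turn total units [ 0.    -0.    12.751] norm deg 76.50554805373014
case [[ 0.80586753 -0.10526089  0.064     ]] spanner [[ 0.72673231 -0.2678816   0.005     ]
 [ 0.71189194 -0.42304839  0.005     ]]
```

```bash
cat >> h.py <<'E'
def rows(pos,yaw_y,n):
    s=arm.observe(); M=R.from_rotvec(s['ee_rot']).as_matrix()
    y0=np.degrees(np.arctan2(M[1,1],M[0,1])); dy=(yaw_y-y0+180)%360-180
    d=(np.array(pos)-s['position'])*100/n
    for i in range(n):
        # shift along tool axes before row's turn
        Mi=M@R.from_euler('z',-dy/n*i,degrees=True).as_matrix()
        print(i,(Mi.T@d).round(2),'wz',round(-dy/n/6,3))
E
python3 - <<'E'
from h import *
rows((0.4835,-0.2803,0.12),27.8,18)
E
```

```text
0 [ 2.22 -1.3   0.72] wz -0.958
1 [ 2.34 -1.07  0.72] wz -0.958
2 [ 2.43 -0.83  0.72] wz -0.958
3 [ 2.5  -0.58  0.72] wz -0.958
4 [ 2.55 -0.33  0.72] wz -0.958
5 [ 2.57 -0.07  0.72] wz -0.958
6 [2.56 0.18 0.72] wz -0.958
7 [2.53 0.44 0.72] wz -0.958
8 [2.48 0.69 0.72] wz -0.958
9 [2.39 0.94 0.72] wz -0.958
10 [2.29 1.17 0.72] wz -0.958
11 [2.16 1.4  0.72] wz -0.958
12 [2.01 1.6  0.72] wz -0.958
13 [1.84 1.8  0.72] wz -0.958
14 [1.65 1.97 0.72] wz -0.958
15 [1.44 2.13 0.72] wz -0.958
16 [1.22 2.26 0.72] wz -0.958
17 [0.99 2.37 0.72] wz -0.958
```

Run:
```python
from h import *
d=np.load('pics/top.npz')['d'];c=CAL['top'];Rm=np.array(c['R']);t=np.array(c['t'])
for uv in [(490,250),(500,225),(505,290),(460,235),(475,290),(485,235)]:
    q=cv2.undistortPoints(np.array([[uv]],float),np.array(c['mtx']),np.array(c['dist_coeffs'])).ravel()
    print(uv,(Rm.T@(np.array([q[0],q[1],1])*d[uv[1],uv[0]]-t)).round(3))
```

```text
(490, 250) [ 0.435 -0.598  0.151]
(500, 225) [ 0.491 -0.623  0.151]
(505, 290) [ 0.349 -0.626  0.149]
(460, 235) [ 0.474 -0.581  0.051]
(475, 290) [ 0.341 -0.624  0.024]
(485, 235) [ 0.468 -0.589  0.15 ]
```

Emit:
step_arm --plan '[{"tx": 2.22,"ty": -1.3,"wz": -0.96},{"tx": 2.34,"ty": -1.07,"wz": -0.96},{"tx": 2.43,"ty": -0.83,"wz": -0.96},{"tx": 2.5,"ty": -0.58,"wz": -0.96},{"tx": 2.55,"ty": -0.33,"wz": -0.96},{"tx": 2.57,"ty": -0.07,"tz": 0.5,"wz": -0.96},{"tx": 2.56,"ty": 0.18,"tz": 0.5,"wz": -0.96},{"tx": 2.53,"ty": 0.44,"tz": 0.5,"wz": -0.96},{"tx": 2.48,"ty": 0.69,"tz": 1,"wz": -0.96},{"tx": 2.39,"ty": 0.94,"tz": 1,"wz": -0.96}]'

```text
invalid input at $.plan[0]: expected keys wx, wy, wz, tx, ty, tz, hand
```

Emit:
step_arm --plan '[{"tx": 2.29,"ty": 1.17,"tz": 1,"wz": -0.96},{"tx": 2.16,"ty": 1.4,"tz": 1,"wz": -0.96},{"tx": 2.01,"ty": 1.6,"tz": 1,"wz": -0.96},{"tx": 1.84,"ty": 1.8,"tz": 1,"wz": -0.96},{"tx": 1.65,"ty": 1.97,"tz": 1,"wz": -0.96},{"tx": 1.44,"ty": 2.13,"tz": 1,"wz": -0.96},{"tx": 1.22,"ty": 2.26,"tz": 1,"wz": -0.96},{"tx": 0.99,"ty": 2.37,"tz": 1,"wz": -0.96},{},{}]'

```text
invalid input at $.plan[0]: expected keys wx, wy, wz, tx, ty, tz, hand
```

Run:
```python
from h import *
goto((0.4835,-0.2803,0.026),yaw_y=27.8)
p,d=grab('top');crop('',p,285,150,405,280,5,'pics/t4.png');p,d=grab('scene');crop('',p,110,120,250,270,4,'pics/s4.png')
```

```text
clock 0.9 pos [ 0.1545 -0.6056  0.2487] ty ang -75.69 tilt [ 0. -0. -1.] F [-0.4  0.  -0.3] w 1.0 j [ 1.22  0.43  0.03  1.57 -0.01  1.13 -0.08]
shift total (start tool frame) cm [ 39.92  -23.395  22.274]  turn total units [  0.      0.    -17.249] norm deg 103.49445200540256
```

View pics/t4.png

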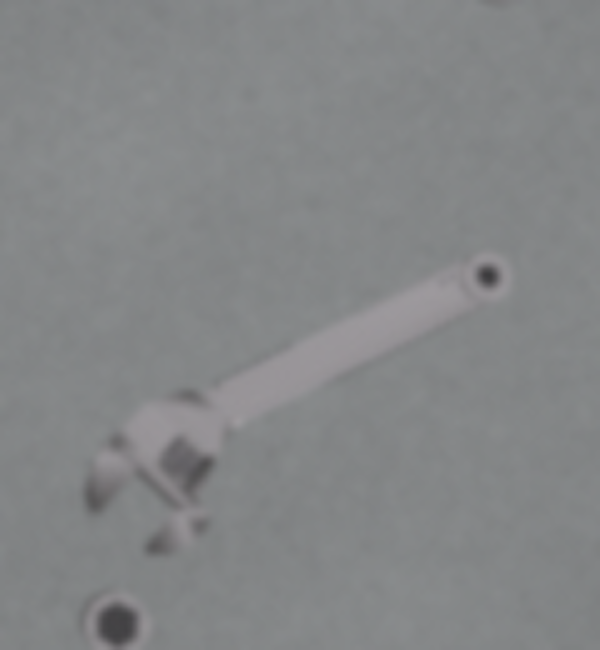

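View pics/s4.png

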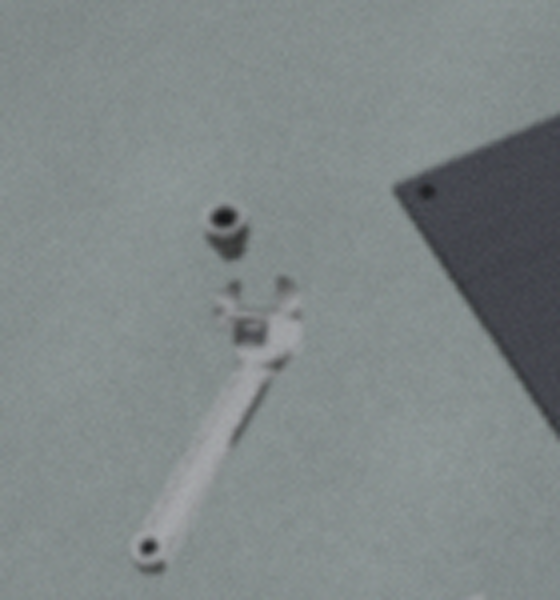

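The move was refused: all keys are required in each row. The pictures show the scene unchanged, with the wrench still at its start.

Emit:
step_arm --plan '[{"wx": 0,"wy": 0,"wz": -0.96,"tx": 2.22,"ty": -1.3,"tz": 0,"hand": 1},{"wx": 0,"wy": 0,"wz": -0.96,"tx": 2.34,"ty": -1.07,"tz": 0,"hand": 1},{"wx": 0,"wy": 0,"wz": -0.96,"tx": 2.43,"ty": -0.83,"tz": 0,"hand": 1},{"wx": 0,"wy": 0,"wz": -0.96,"tx": 2.5,"ty": -0.58,"tz": 0,"hand": 1},{"wx": 0,"wy": 0,"wz": -0.96,"tx": 2.55,"ty": -0.33,"tz": 0,"hand": 1},{"wx": 0,"wy": 0,"wz": -0.96,"tx": 2.57,"ty": -0.07,"tz": 0.5,"hand": 1},{"wx": 0,"wy": 0,"wz": -0.96,"tx": 2.56,"ty": 0.18,"tz": 0.5,"hand": 1},{"wx": 0,"wy": 0,"wz": -0.96,"tx": 2.53,"ty": 0.44,"tz": 0.5,"hand": 1},{"wx": 0,"wy": 0,"wz": -0.96,"tx": 2.48,"ty": 0.69,"tz": 1,"hand": 1},{"wx": 0,"wy": 0,"wz": -0.96,"tx": 2.39,"ty": 0.94,"tz": 1,"hand": 1}]'

```text
clock: 1.83
position: [0.338, -0.4241, 0.2139]
ee_rot: [2.538, 1.85, 0.0]
force: [0.4, -0.6, -0.9]
width: 0.999
```

Emit:
step_arm --plan '[{"wx": 0,"wy": 0,"wz": -0.96,"tx": 2.29,"ty": 1.17,"tz": 1,"hand": 1},{"wx": 0,"wy": 0,"wz": -0.96,"tx": 2.16,"ty": 1.4,"tz": 1,"hand": 1},{"wx": 0,"wy": 0,"wz": -0.96,"tx": 2.01,"ty": 1.6,"tz": 1,"hand": 1},{"wx": 0,"wy": 0,"wz": -0.96,"tx": 1.84,"ty": 1.8,"tz": 1,"hand": 1},{"wx": 0,"wy": 0,"wz": -0.96,"tx": 1.65,"ty": 1.97,"tz": 1,"hand": 1},{"wx": 0,"wy": 0,"wz": -0.96,"tx": 1.44,"ty": 2.13,"tz": 1,"hand": 1},{"wx": 0,"wy": 0,"wz": -0.96,"tx": 1.22,"ty": 2.26,"tz": 1,"hand": 1},{"wx": 0,"wy": 0,"wz": -0.96,"tx": 0.99,"ty": 2.37,"tz": 1,"hand": 1},{"wx": 0,"wy": 0,"wz": 0,"tx": 0,"ty": 0,"tz": 0,"hand": 1},{"wx": 0,"wy": 0,"wz": 0,"tx": 0,"ty": 0,"tz": 0,"hand": 1}]'

```text
clock: 2.67
position: [0.4836, -0.2783, 0.1332]
ee_rot: [-1.615, -2.694, -0.001]
force: [-0.0, -1.0, -0.2]
width: 1.0
```

Run:
```python
from h import *
goto((0.4835,-0.2803,0.026),yaw_y=27.8)
p,d=grab('top');crop('',p,285,150,405,280,5,'pics/t5.png');p,d=grab('scene');crop('',p,110,120,250,270,4,'pics/s5.png')
```

```text
clock 2.67 pos [ 0.4836 -0.2783  0.1332] ty ang 28.13 tilt [-4.0e-04  1.2e-03 -1.0e+00] F [-0.  -1.  -0.2] w 1.0 j [ 0.77  0.5  -0.48  1.84  0.29  0.87  0.65]
shift total (start tool frame) cm [-0.183 -0.109 10.721]  turn total units [ 0.002 -0.012  0.055] norm deg 0.336329506044219
```

View pics/t5.png

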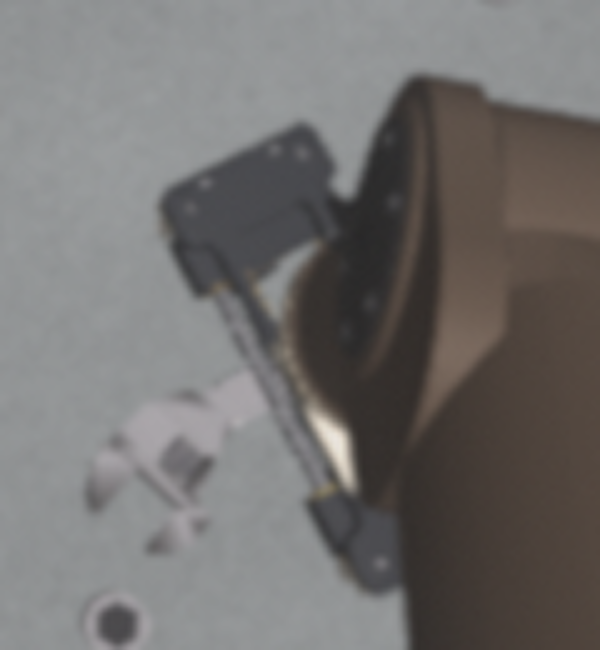

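View pics/s5.png

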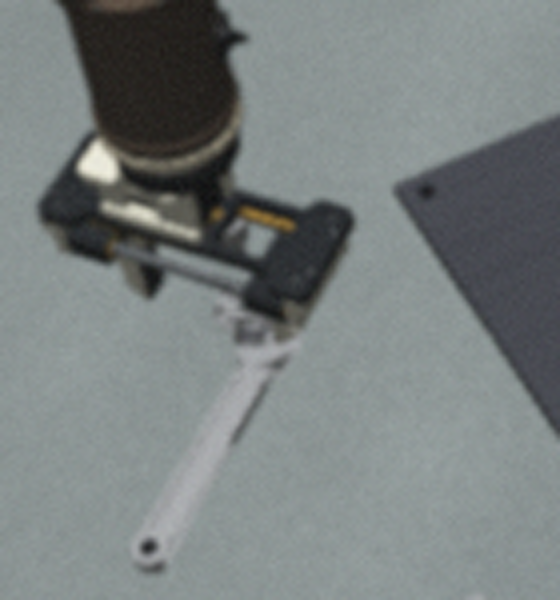

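Emit:
step_arm --plan '[{"wx": 0,"wy": 0,"wz": 0.06,"tx": -0.1,"ty": -0.1,"tz": 1.8,"hand": 1},{"wx": 0,"wy": 0,"wz": 0,"tx": -0.08,"ty": 0,"tz": 1.8,"hand": 1},{"wx": 0,"wy": 0,"wz": 0,"tx": 0,"ty": 0,"tz": 1.8,"hand": 1},{"wx": 0,"wy": 0,"wz": 0,"tx": 0,"ty": 0,"tz": 1.8,"hand": 1},{"wx": 0,"wy": 0,"wz": 0,"tx": 0,"ty": 0,"tz": 1.6,"hand": 1},{"wx": 0,"wy": 0,"wz": 0,"tx": 0,"ty": 0,"tz": 1.0,"hand": 1},{"wx": 0,"wy": 0,"wz": 0,"tx": 0,"ty": 0,"tz": 0.5,"hand": 1},{"wx": 0,"wy": 0,"wz": 0,"tx": 0,"ty": 0,"tz": 0.3,"hand": 0.9},{"wx": 0,"wy": 0,"wz": 0,"tx": 0,"ty": 0,"tz": 0,"hand": 0.7},{"wx": 0,"wy": 0,"wz": 0,"tx": 0,"ty": 0,"tz": 0,"hand": 0.5}]' --force 40

```text
clock: 3.6
position: [0.4833, -0.2822, 0.0284]
ee_rot: [1.627, 2.686, -0.0]
force: [0.9, 0.2, 0.1]
width: 0.83
```

Run:
```python
from h import *
goto((0.4835,-0.2803,0.0255),yaw_y=27.8)
```

```text
clock 3.6 pos [ 0.4833 -0.2822  0.0284] ty ang 27.6 tilt [ 9.e-04 -6.e-04 -1.e+00] F [0.9 0.2 0.1] w 0.83 j [ 0.72  0.64 -0.4   1.92  0.39  0.66  0.55]
shift total (start tool frame) cm [0.163 0.109 0.292]  turn total units [ 0.005  0.009 -0.033] norm deg 0.20924014002200592
```

Emit:
step_arm --plan '[{"wx": 0,"wy": 0,"wz": 0,"tx": 0.15,"ty": 0.1,"tz": 0,"hand": 0.5},{"wx": 0,"wy": 0,"wz": 0,"tx": 0,"ty": 0,"tz": 0,"hand": 0.4},{"wx": 0,"wy": 0,"wz": 0,"tx": 0,"ty": 0,"tz": 0.15,"hand": 0.3},{"wx": 0,"wy": 0,"wz": 0,"tx": 0,"ty": 0,"tz": 0,"hand": 0.1},{"wx": 0,"wy": 0,"wz": 0,"tx": 0,"ty": 0,"tz": 0,"hand": 0},{"wx": 0,"wy": 0,"wz": 0,"tx": 0,"ty": 0,"tz": 0,"hand": 0},{"wx": 0,"wy": 0,"wz": 0,"tx": 0,"ty": 0,"tz": 0,"hand": 0},{"wx": 0,"wy": 0,"wz": 0,"tx": 0,"ty": 0,"tz": 0,"hand": 0},{"wx": 0,"wy": 0,"wz": 0,"tx": 0,"ty": 0,"tz": 0,"hand": 0},{"wx": 0,"wy": 0,"wz": 0,"tx": 0,"ty": 0,"tz": 0,"hand": 0}]'

```text
clock: 4.43
position: [0.4833, -0.28, 0.0263]
ee_rot: [1.626, 2.687, 0.0]
force: [1.6, 0.2, -0.6]
width: 0.24
```

Run:
```python
from h import *
goto((0.4835,-0.2803,0.0255),yaw_y=27.8)
```

```text
clock 4.43 pos [ 0.4833 -0.28    0.0263] ty ang 27.63 tilt [ 4.e-04  0.e+00 -1.e+00] F [ 1.6  0.2 -0.6] w 0.24 j [ 0.71  0.64 -0.4   1.92  0.4   0.65  0.55]
shift total (start tool frame) cm [-0.034 -0.     0.076]  turn total units [ 0.004  0.002 -0.028] norm deg 0.1676516740181672
```

Emit:
step_arm --plan '[{"wx": 0,"wy": 0,"wz": 0,"tx": 0,"ty": 0,"tz": 0,"hand": 0},{"wx": 0,"wy": 0,"wz": 0,"tx": 0,"ty": 0,"tz": 0,"hand": 0},{"wx": 0,"wy": 0,"wz": 0,"tx": 0,"ty": 0,"tz": 0,"hand": 0},{"wx": 0,"wy": 0,"wz": 0,"tx": 0,"ty": 0,"tz": -0.5,"hand": 0},{"wx": 0,"wy": 0,"wz": 0,"tx": 0,"ty": 0,"tz": -1,"hand": 0},{"wx": 0,"wy": 0,"wz": 0,"tx": 0,"ty": 0,"tz": -1.5,"hand": 0},{"wx": 0,"wy": 0,"wz": 0,"tx": 0,"ty": 0,"tz": -1.8,"hand": 0},{"wx": 0,"wy": 0,"wz": 0,"tx": 0,"ty": 0,"tz": -1.8,"hand": 0},{"wx": 0,"wy": 0,"wz": 0,"tx": 0,"ty": 0,"tz": -1.5,"hand": 0},{"wx": 0,"wy": 0,"wz": 0,"tx": 0,"ty": 0,"tz": -0.5,"hand": 0}]'

```text
clock: 5.27
position: [0.4838, -0.2805, 0.115]
ee_rot: [1.626, 2.685, -0.0]
force: [-0.5, -0.5, -4.0]
width: 0.24
```

Run:
```python
from h import *
goto(None); rows((.616,.045,.11),21,14)
```

```text
clock 5.27 pos [ 0.4838 -0.2805  0.115 ] ty ang 27.62 tilt [ 0.0024 -0.0016 -1.    ] F [-0.5 -0.5 -4. ] w 0.24 j [ 0.77  0.52 -0.47  1.86  0.31  0.83  0.62]
0 [1.62 1.91 0.03] wz 0.079
1 [1.64 1.9  0.03] wz 0.079
2 [1.65 1.89 0.03] wz 0.079
3 [1.67 1.87 0.03] wz 0.079
4 [1.68 1.86 0.03] wz 0.079
5 [1.7  1.85 0.03] wz 0.079
6 [1.72 1.83 0.03] wz 0.079
7 [1.73 1.82 0.03] wz 0.079
8 [1.75 1.8  0.03] wz 0.079
9 [1.76 1.79 0.03] wz 0.079
10 [1.77 1.77 0.03] wz 0.079
11 [1.79 1.76 0.03] wz 0.079
12 [1.8  1.74 0.03] wz 0.079
13 [1.82 1.73 0.03] wz 0.079
```

Lifted (−4 N load).

Emit:
step_arm --plan '[{"wx": 0,"wy": 0,"wz": 0.08,"tx": 0.9,"ty": 1.0,"tz": 0,"hand": 0},{"wx": 0,"wy": 0,"wz": 0.08,"tx": 1.64,"ty": 1.9,"tz": 0,"hand": 0},{"wx": 0,"wy": 0,"wz": 0.08,"tx": 1.65,"ty": 1.89,"tz": 0,"hand": 0},{"wx": 0,"wy": 0,"wz": 0.08,"tx": 1.67,"ty": 1.87,"tz": 0,"hand": 0},{"wx": 0,"wy": 0,"wz": 0.08,"tx": 1.68,"ty": 1.86,"tz": 0,"hand": 0},{"wx": 0,"wy": 0,"wz": 0.08,"tx": 1.7,"ty": 1.85,"tz": 0,"hand": 0},{"wx": 0,"wy": 0,"wz": 0.08,"tx": 1.72,"ty": 1.83,"tz": 0,"hand": 0},{"wx": 0,"wy": 0,"wz": 0.08,"tx": 1.73,"ty": 1.82,"tz": 0,"hand": 0},{"wx": 0,"wy": 0,"wz": 0.08,"tx": 1.75,"ty": 1.8,"tz": 0,"hand": 0},{"wx": 0,"wy": 0,"wz": 0.08,"tx": 1.76,"ty": 1.79,"tz": 0,"hand": 0}]'

```text
clock: 6.1
position: [0.5725, -0.0573, 0.112]
ee_rot: [-1.738, -2.616, 0.001]
force: [0.4, 0.2, -3.8]
width: 0.238
```

Emit:
step_arm --plan '[{"wx": 0,"wy": 0,"wz": 0.08,"tx": 1.77,"ty": 1.77,"tz": 0,"hand": 0},{"wx": 0,"wy": 0,"wz": 0.08,"tx": 1.79,"ty": 1.76,"tz": 0,"hand": 0},{"wx": 0,"wy": 0,"wz": 0.08,"tx": 1.8,"ty": 1.74,"tz": 0,"hand": 0},{"wx": 0,"wy": 0,"wz": 0.08,"tx": 1.6,"ty": 1.5,"tz": 0,"hand": 0},{"wx": 0,"wy": 0,"wz": 0,"tx": 0.9,"ty": 0.9,"tz": 0,"hand": 0},{"wx": 0,"wy": 0,"wz": 0,"tx": 0,"ty": 0,"tz": 0.8,"hand": 0},{"wx": 0,"wy": 0,"wz": 0,"tx": 0,"ty": 0,"tz": 1,"hand": 0},{"wx": 0,"wy": 0,"wz": 0,"tx": 0,"ty": 0,"tz": 1,"hand": 0},{"wx": 0,"wy": 0,"wz": 0,"tx": 0,"ty": 0,"tz": 0,"hand": 0},{"wx": 0,"wy": 0,"wz": 0,"tx": 0,"ty": 0,"tz": 0,"hand": 0}]'

```text
clock: 6.93
position: [0.6134, 0.0416, 0.0829]
ee_rot: [-1.783, -2.585, 0.004]
force: [-0.1, 0.3, -3.8]
width: 0.24
```

Run:
```python
from h import *
goto((.616,.045,.085),yaw_y=21)
p,d=grab('top');crop('',p,130,130,260,250,6,'pics/t6.png');p,d=grab('scene');crop('',p,200,110,340,220,5,'pics/s6.png')
```

```text
clock 6.93 pos [0.6134 0.0416 0.0829] ty ang 20.81 tilt [-0.0028 -0.0012 -1.    ] F [-0.1  0.3 -3.8] w 0.24 j [ 0.13  0.64 -0.42  1.74  0.33  0.84 -0.08]
shift total (start tool frame) cm [ 0.229  0.364 -0.209]  turn total units [-0.029  0.001 -0.031] norm deg 0.2548806239316532
```

View pics/t6.png

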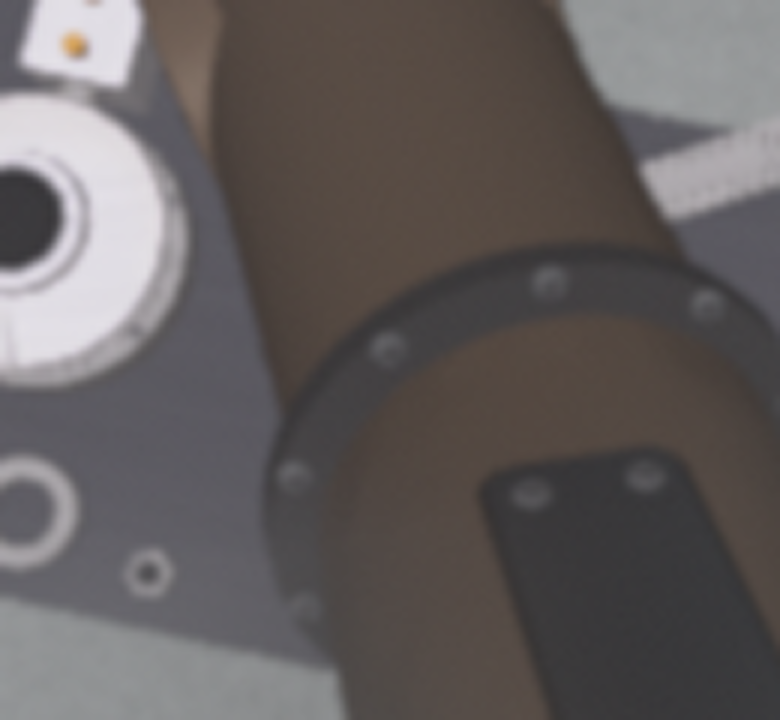

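View pics/s6.png

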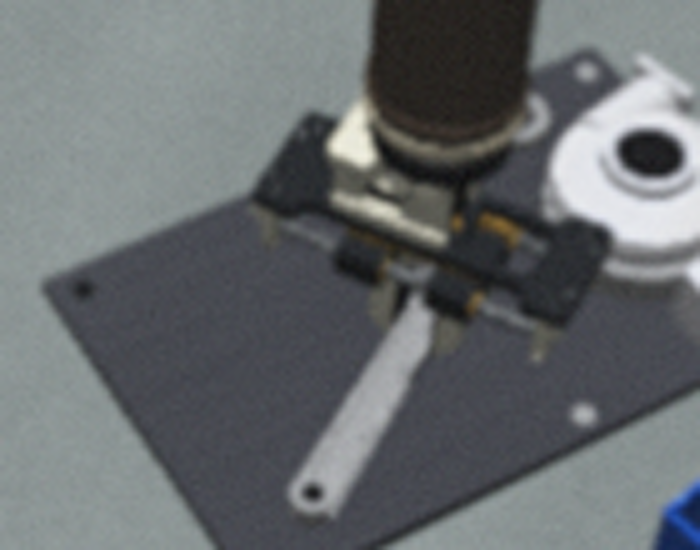

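Run:
```python
from h import *
p=np.load('pics/top.npz')['p'];crop('',p,220,120,300,180,8,'pics/t7.png')
p=np.load('pics/scene.npz')['p'];crop('',p,240,170,300,220,10,'pics/s7.png')
```

```text
(no output)
```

View pics/t7.png

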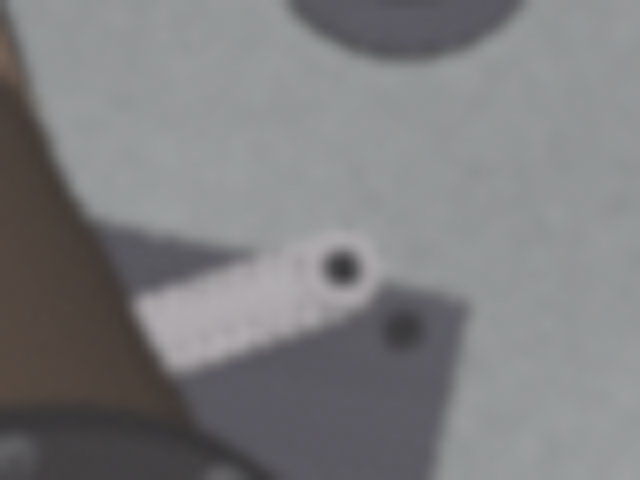

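View pics/s7.png

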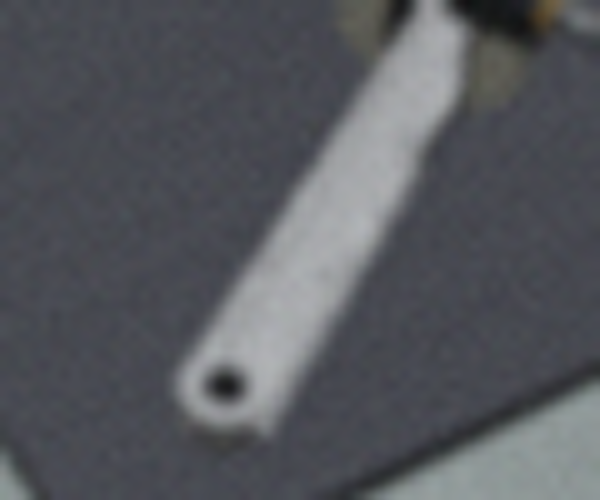

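Run:
```python
from h import *
def q(x0,y0,s,x,y): return (x0+(x+.5)/s-.5,y0+(y+.5)/s-.5)
T=lambda x,y:q(285,190,6,x,y); S=lambda x,y:q(130,160,5,x,y)
def bal(hole,worm):
    d=worm-hole; # worm in wrench frame relative hole: (48.2+h,14.4)
    L=np.hypot(*d); a=np.arctan2(d[1],d[0])-np.arcsin(.0144/L); h=np.sqrt(L*L-.0144**2)-.0482
    c,s=np.cos(a),np.sin(a); Rm=np.array([[c,-s],[s,c]])
    return worm-Rm@[.0482,.0144],np.degrees(a),h
nut={'top':np.array([.5616,.1092]),'scene':np.array([.5593,.1121])}
for n,f,hp,wp in (('top',T,(585,91),(222,310)),('scene',S,(85,484),(213,213))):
    hole=ray(n,[f(*hp)],.0125)[0][:2];worm=ray(n,[f(*wp)],.0175)[0][:2]
    b,a,h=bal(hole,worm); print(n,hole.round(4),worm.round(4),'bal',b.round(4),round(a,2),round(h,4),'delta nut',(nut[n]-b).round(4))
zt=.0829-.0188+.005
s=arm.observe();M=R.from_rotvec(s['ee_rot']).as_matrix();x=M[:,0];y=M[:,1]
for n,px in (('top',q(220,120,8,342,267)),('scene',q(240,170,10,225,385))):
    H=ray(n,[px],zt)[0]; r=H-s['position']; print(n,'hole-tcp along toolx',r@x,'lat tooly',r@y, 'x dir',x.round(2))
```

```text
top [ 0.5487 -0.402 ] [ 0.4493 -0.2447] bal [ 0.4846 -0.2806] 117.86 0.1373 delta nut [0.077  0.3898]
scene [ 0.5449 -0.3998] [ 0.4469 -0.2443] bal [ 0.4821 -0.2802] 117.72 0.1351 delta nut [0.0772 0.3923]
top hole-tcp along toolx -0.13807446218981823 lat tooly -0.000533148465516414 x dir [-0.36  0.93 -0.  ]
scene hole-tcp along toolx -0.13357488238224496 lat tooly -0.0026054424869789454 x dir [-0.36  0.93 -0.  ]
```

Emit:
step_arm --plan '[{"wx": 0,"wy": 0,"wz": 0,"tx": 0.1,"ty": 0.2,"tz": 0,"hand": 0},{"wx": 0,"wy": 0,"wz": 0,"tx": 0.15,"ty": 0.23,"tz": 0,"hand": 0},{"wx": 0,"wy": 0,"wz": 0,"tx": 0,"ty": 0,"tz": 0.5,"hand": 0},{"wx": 0,"wy": 0,"wz": 0,"tx": 0,"ty": 0,"tz": 0.5,"hand": 0},{"wx": 0,"wy": 0,"wz": 0,"tx": 0,"ty": 0,"tz": 0.5,"hand": 0},{"wx": 0,"wy": 0,"wz": 0,"tx": 0,"ty": 0,"tz": 0.2,"hand": 0},{"wx": 0,"wy": 0,"wz": 0,"tx": 0,"ty": 0,"tz": 0,"hand": 0},{"wx": 0,"wy": 0,"wz": 0,"tx": 0,"ty": 0,"tz": 0,"hand": 0},{"wx": 0,"wy": 0,"wz": 0,"tx": 0,"ty": 0,"tz": 0,"hand": 0},{"wx": 0,"wy": 0,"wz": 0,"tx": 0,"ty": 0,"tz": 0,"hand": 0}]'

```text
clock: 7.87
position: [0.6178, 0.0473, 0.0674]
ee_rot: [1.781, 2.587, 0.0]
force: [0.7, -0.4, -4.0]
width: 0.239
```

Run:
```python
from h import *
goto((.6166,.0455,.0428),yaw_y=20.9)
```

```text
clock 7.87 pos [0.6178 0.0473 0.0674] ty ang 20.91 tilt [ 4.e-04  1.e-04 -1.e+00] F [ 0.7 -0.4 -4. ] w 0.239 j [ 0.11  0.66 -0.41  1.74  0.34  0.82 -0.1 ]
shift total (start tool frame) cm [-0.127 -0.178  2.462]  turn total units [0.003 0.001 0.001] norm deg 0.02249478921158153
```

Run:
```python
from h import *
p,d=grab('top');crop('',p,220,120,300,180,8,'pics/t8.png')
p,d=grab('scene');crop('',p,240,170,300,220,10,'pics/s8.png')
goto(None)
```

```text
clock 7.97 pos [0.6178 0.0473 0.0675] ty ang 20.9 tilt [ 5.e-04  0.e+00 -1.e+00] F [-0.4  0.7 -3.2] w 0.241 j [ 0.11  0.66 -0.41  1.74  0.34  0.82 -0.1 ]
```

View pics/t8.png

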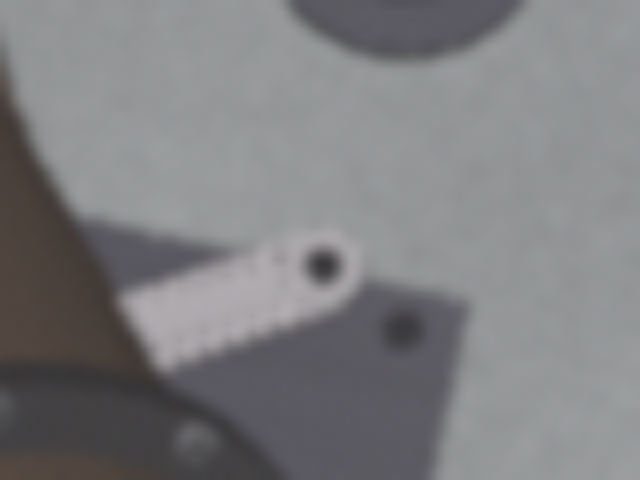

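View pics/s8.png

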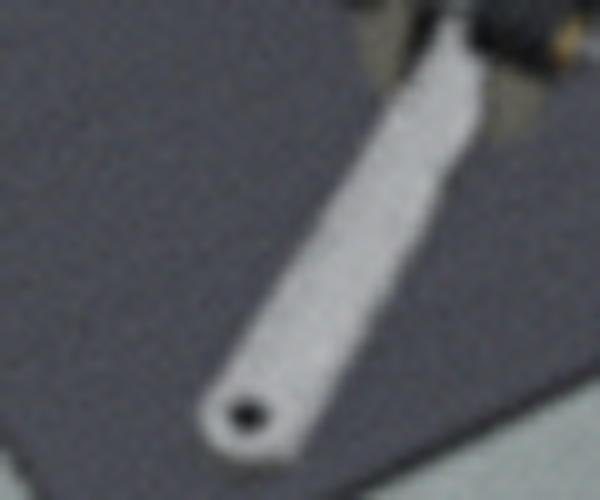

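Run:
```python
from h import *
def q(x0,y0,s,x,y): return (x0+(x+.5)/s-.5,y0+(y+.5)/s-.5)
s=arm.observe();M=R.from_rotvec(s['ee_rot']).as_matrix();x=M[:,0];y=M[:,1]
zt=.0675-.0188+.005
for n,px in (('top',q(220,120,8,323,266)),('scene',q(240,170,10,247,415))):
    H=ray(n,[px],zt)[0]; r=H-s['position']; print(n,'hole-tcp along toolx',r@x,'lat tooly',r@y)
for e in ([(120,297),(285,236)],[(165,370),(325,315)]):
    P=ray('top',[q(220,120,8,*k) for k in e],zt); d=P[0]-P[1]; print(np.degrees(np.arctan2(d[1],d[0])))
```

```text
top hole-tcp along toolx -0.1372650868501607 lat tooly 0.00047028326142819343
scene hole-tcp along toolx -0.13347774319966355 lat tooly -0.001968281661746842
112.61616234298094
111.18105458822487
```

Emit:
step_arm --plan '[{"wx": 0,"wy": 0,"wz": 0,"tx": -0.15,"ty": -0.18,"tz": 0,"hand": 0},{"wx": 0,"wy": 0,"wz": 0,"tx": 0,"ty": 0,"tz": 0.3,"hand": 0},{"wx": 0,"wy": 0,"wz": 0,"tx": 0,"ty": 0,"tz": 0.3,"hand": 0},{"wx": 0,"wy": 0,"wz": 0,"tx": 0,"ty": 0,"tz": 0.3,"hand": 0},{"wx": 0,"wy": 0,"wz": 0,"tx": 0,"ty": 0,"tz": 0.2,"hand": 0},{"wx": 0,"wy": 0,"wz": 0,"tx": 0,"ty": 0,"tz": 0.2,"hand": 0},{"wx": 0,"wy": 0,"wz": 0,"tx": 0,"ty": 0,"tz": 0.2,"hand": 0},{"wx": 0,"wy": 0,"wz": 0,"tx": 0,"ty": 0,"tz": 0,"hand": 0},{"wx": 0,"wy": 0,"wz": 0,"tx": 0,"ty": 0,"tz": 0,"hand": 0},{"wx": 0,"wy": 0,"wz": 0,"tx": 0,"ty": 0,"tz": 0,"hand": 0}]'

```text
clock: 8.8
position: [0.6166, 0.0453, 0.0523]
ee_rot: [1.781, 2.588, 0.0]
force: [-0.4, -0.7, -4.2]
width: 0.241
```

Run:
```python
from h import *
goto((.6167,.0452,.0428),yaw_y=20.9)
```

```text
clock 8.8 pos [0.6166 0.0453 0.0523] ty ang 20.91 tilt [ 1.e-04 -0.e+00 -1.e+00] F [-0.4 -0.7 -4.2] w 0.241 j [ 0.11  0.68 -0.41  1.75  0.36  0.79 -0.1 ]
shift total (start tool frame) cm [-0.01   0.008  0.948]  turn total units [0.001 0.    0.002] norm deg 0.013904966227940067
```

Emit:
step_arm --plan '[{"wx": 0,"wy": 0,"wz": 0,"tx": 0,"ty": 0,"tz": 0.2,"hand": 0},{"wx": 0,"wy": 0,"wz": 0,"tx": 0,"ty": 0,"tz": 0.2,"hand": 0},{"wx": 0,"wy": 0,"wz": 0,"tx": 0,"ty": 0,"tz": 0.2,"hand": 0},{"wx": 0,"wy": 0,"wz": 0,"tx": 0,"ty": 0,"tz": 0.2,"hand": 0},{"wx": 0,"wy": 0,"wz": 0,"tx": 0,"ty": 0,"tz": 0.1,"hand": 0},{"wx": 0,"wy": 0,"wz": 0,"tx": 0,"ty": 0,"tz": 0,"hand": 0},{"wx": 0,"wy": 0,"wz": 0,"tx": 0,"ty": 0,"tz": 0,"hand": 0},{"wx": 0,"wy": 0,"wz": 0,"tx": 0,"ty": 0,"tz": 0,"hand": 0},{"wx": 0,"wy": 0,"wz": 0,"tx": 0,"ty": 0,"tz": 0,"hand": 0},{"wx": 0,"wy": 0,"wz": 0,"tx": 0,"ty": 0,"tz": 0,"hand": 0}]'

```text
clock: 9.63
position: [0.6166, 0.0453, 0.0433]
ee_rot: [1.781, 2.588, 0.0]
force: [-0.6, 0.1, -4.4]
width: 0.239
```

Run:
```python
from h import *
goto((.6167,.0452,.0428),yaw_y=20.9); print(arm.observe()['ft_torque'])
```

```text
clock 9.63 pos [0.6166 0.0453 0.0433] ty ang 20.91 tilt [ 2.e-04 -0.e+00 -1.e+00] F [-0.6  0.1 -4.4] w 0.239 j [ 0.11  0.69 -0.4   1.76  0.36  0.77 -0.11]
shift total (start tool frame) cm [-0.008  0.007  0.053]  turn total units [0.002 0.001 0.002] norm deg 0.01625871457099712
[ 0.02670893 -0.18349066  0.00216623]
```

Emit:
step_arm --plan '[{"wx": 0,"wy": 0,"wz": 0,"tx": 0,"ty": 0,"tz": 0.1,"hand": 0},{"wx": 0,"wy": 0,"wz": 0,"tx": 0,"ty": 0,"tz": 0,"hand": 0},{"wx": 0,"wy": 0,"wz": 0,"tx": 0,"ty": 0,"tz": 0,"hand": 0.3},{"wx": 0,"wy": 0,"wz": 0,"tx": 0,"ty": 0,"tz": 0,"hand": 0.45},{"wx": 0,"wy": 0,"wz": 0,"tx": 0,"ty": 0,"tz": 0,"hand": 0.6},{"wx": 0,"wy": 0,"wz": 0,"tx": 0,"ty": 0,"tz": 0,"hand": 0.6},{"wx": 0,"wy": 0,"wz": 0,"tx": 0,"ty": 0,"tz": -0.5,"hand": 0.6},{"wx": 0,"wy": 0,"wz": 0,"tx": 0,"ty": 0,"tz": -1.5,"hand": 0.6},{"wx": 0,"wy": 0,"wz": 0,"tx": 0,"ty": 0,"tz": -2.5,"hand": 0.6},{"wx": 0,"wy": 0,"wz": 0,"tx": 0,"ty": 0,"tz": -2.5,"hand": 0.6}]'

```text
clock: 10.47
position: [0.6159, 0.0452, 0.1128]
ee_rot: [-1.781, -2.587, 0.001]
force: [1.3, -0.1, 0.6]
width: 0.599
```

Run:
```python
from h import *
goto(None); rows((.64,-.12,.2),-46.5,10)
```

```text
clock 10.47 pos [0.6159 0.0452 0.1128] ty ang 20.92 tilt [-0.0016 -0.     -1.    ] F [ 1.3 -0.1  0.6] w 0.599 j [ 0.13  0.6  -0.44  1.71  0.31  0.9  -0.07]
0 [-1.63 -0.37 -0.87] wz 1.124
1 [-1.66 -0.17 -0.87] wz 1.124
2 [-1.67  0.02 -0.87] wz 1.124
3 [-1.65  0.22 -0.87] wz 1.124
4 [-1.62  0.41 -0.87] wz 1.124
5 [-1.56  0.6  -0.87] wz 1.124
6 [-1.48  0.78 -0.87] wz 1.124
7 [-1.38  0.95 -0.87] wz 1.124
8 [-1.26  1.1  -0.87] wz 1.124
9 [-1.12  1.24 -0.87] wz 1.124
```

Run:
```python
from h import *
rows((.48,-.2,.15),-39,10)
```

```text
0 [-1.8  -2.15 -0.37] wz 0.999
1 [-2.02 -1.95 -0.37] wz 0.999
2 [-2.21 -1.72 -0.37] wz 0.999
3 [-2.38 -1.48 -0.37] wz 0.999
4 [-2.52 -1.23 -0.37] wz 0.999
5 [-2.64 -0.96 -0.37] wz 0.999
6 [-2.72 -0.68 -0.37] wz 0.999
7 [-2.78 -0.39 -0.37] wz 0.999
8 [-2.8  -0.1  -0.37] wz 0.999
9 [-2.8   0.2  -0.37] wz 0.999
```

Emit:
step_arm --plan '[{"wx": 0,"wy": 0,"wz": 1,"tx": -1.8,"ty": -2.15,"tz": -0.4,"hand": 0.4},{"wx": 0,"wy": 0,"wz": 1,"tx": -2.02,"ty": -1.95,"tz": -0.4,"hand": 0.2},{"wx": 0,"wy": 0,"wz": 1,"tx": -2.21,"ty": -1.72,"tz": -0.4,"hand": 0},{"wx": 0,"wy": 0,"wz": 1,"tx": -2.38,"ty": -1.48,"tz": -0.4,"hand": 0},{"wx": 0,"wy": 0,"wz": 1,"tx": -2.52,"ty": -1.23,"tz": -0.4,"hand": 0},{"wx": 0,"wy": 0,"wz": 1,"tx": -2.64,"ty": -0.96,"tz": -0.4,"hand": 0},{"wx": 0,"wy": 0,"wz": 1,"tx": -2.72,"ty": -0.68,"tz": -0.4,"hand": 0},{"wx": 0,"wy": 0,"wz": 1,"tx": -2.78,"ty": -0.39,"tz": -0.4,"hand": 0},{"wx": 0,"wy": 0,"wz": 1,"tx": -2.8,"ty": -0.1,"tz": -0.4,"hand": 0},{"wx": 0,"wy": 0,"wz": 1,"tx": -2.8,"ty": 0.2,"tz": -0.4,"hand": 0}]'

```text
clock: 11.3
position: [0.4796, -0.2008, 0.1531]
ee_rot: [2.84, 1.343, 0.001]
force: [0.6, 0.1, -0.4]
width: 0.007
```

Run:
```python
from h import *
A=[arm.get_image('top')[0].astype(float) for _ in range(5)]
B=[arm.get_image('scene')[0].astype(float) for _ in range(5)]
a=np.mean(A,0);b=np.mean(B,0); np.savez('pics/avg1.npz',a=a,b=b)
crop('',a.astype(np.uint8),160,140,270,220,7,'pics/t9.png');crop('',b.astype(np.uint8),235,140,325,220,8,'pics/s9.png');goto(None)
```

```text
clock 11.8 pos [ 0.4806 -0.199   0.1521] ty ang -38.97 tilt [-0.e+00  4.e-04 -1.e+00] F [-0.3  0.2 -0.4] w 0.005 j [ 0.43  0.38 -0.18  1.93  0.09  0.83 -0.48]
```

View pics/t9.png

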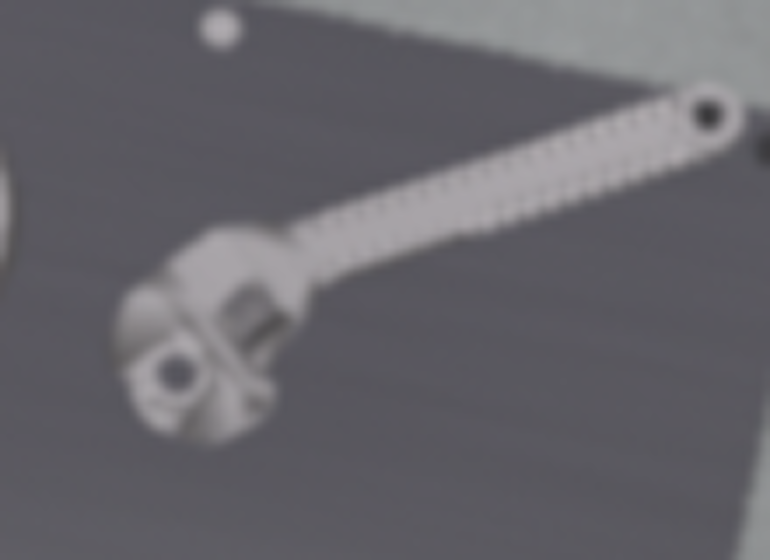

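View pics/s9.png

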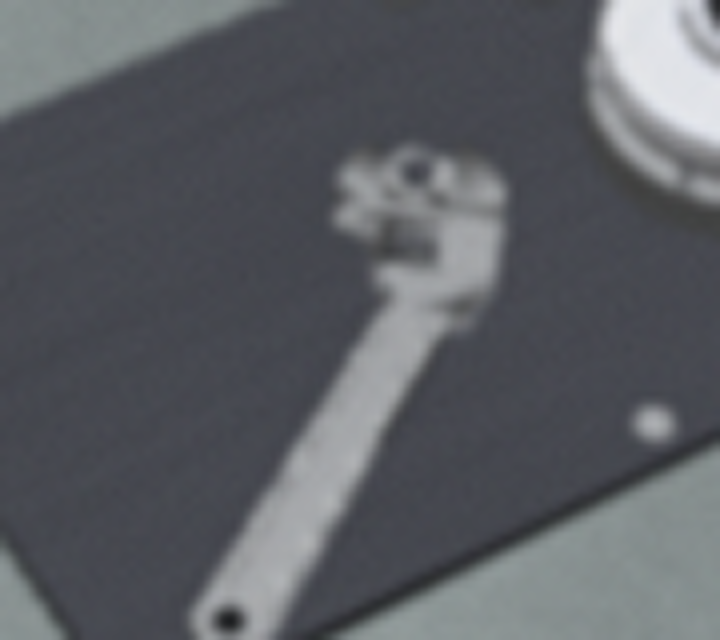

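Run:
```python
from h import *
def q(x0,y0,s,x,y): return (x0+(x+.5)/s-.5,y0+(y+.5)/s-.5)
T=lambda x,y:q(160,140,7,x,y); S=lambda x,y:q(235,140,8,x,y)
for n,f,w,st,h in (('top',T,(256,312),(176,373),(708,115)),('scene',S,(408,242),(416,172),(229,619))):
    print(n,'worm',ray(n,[f(*w)],.033)[0].round(4),'stud',ray(n,[f(*st)],.032)[0].round(4),'hole',ray(n,[f(*h)],.0255)[0].round(4))
rows((.600,.0705,.075),-46.5,10)
```

```text
top worm [0.5847 0.0809 0.033 ] stud [0.5613 0.1091 0.032 ] hole [ 0.6661 -0.0831  0.0255]
scene worm [0.5846 0.0828 0.033 ] stud [0.5608 0.1101 0.032 ] hole [ 0.6632 -0.0806  0.0255]
0 [ 2.85 -0.77  0.77] wz 0.125
1 [ 2.84 -0.8   0.77] wz 0.125
2 [ 2.82 -0.84  0.77] wz 0.125
3 [ 2.81 -0.88  0.77] wz 0.125
4 [ 2.8  -0.92  0.77] wz 0.125
5 [ 2.79 -0.95  0.77] wz 0.125
6 [ 2.78 -0.99  0.77] wz 0.125
7 [ 2.76 -1.02  0.77] wz 0.125
8 [ 2.75 -1.06  0.77] wz 0.125
9 [ 2.74 -1.1   0.77] wz 0.125
```

Run:
```python
from h import *
rows((.594,.0751,.068),-46.5,10)
```

```text
0 [ 2.84 -0.84  0.84] wz 0.125
1 [ 2.83 -0.88  0.84] wz 0.125
2 [ 2.82 -0.92  0.84] wz 0.125
3 [ 2.81 -0.95  0.84] wz 0.125
4 [ 2.8  -0.99  0.84] wz 0.125
5 [ 2.78 -1.03  0.84] wz 0.125
6 [ 2.77 -1.06  0.84] wz 0.125
7 [ 2.75 -1.1   0.84] wz 0.125
8 [ 2.74 -1.14  0.84] wz 0.125
9 [ 2.72 -1.17  0.84] wz 0.125
```

Emit:
step_arm --plan '[{"wx": 0,"wy": 0,"wz": 0.12,"tx": 2.84,"ty": -0.84,"tz": 0.3,"hand": 0},{"wx": 0,"wy": 0,"wz": 0.12,"tx": 2.83,"ty": -0.88,"tz": 0.3,"hand": 0},{"wx": 0,"wy": 0,"wz": 0.12,"tx": 2.82,"ty": -0.92,"tz": 0.3,"hand": 0},{"wx": 0,"wy": 0,"wz": 0.12,"tx": 2.81,"ty": -0.95,"tz": 0.5,"hand": 0},{"wx": 0,"wy": 0,"wz": 0.12,"tx": 2.8,"ty": -0.99,"tz": 0.5,"hand": 0},{"wx": 0,"wy": 0,"wz": 0.12,"tx": 2.78,"ty": -1.03,"tz": 0.5,"hand": 0},{"wx": 0,"wy": 0,"wz": 0.12,"tx": 2.77,"ty": -1.06,"tz": 1,"hand": 0},{"wx": 0,"wy": 0,"wz": 0.12,"tx": 2.75,"ty": -1.1,"tz": 1.5,"hand": 0},{"wx": 0,"wy": 0,"wz": 0.12,"tx": 2.74,"ty": -1.14,"tz": 1.5,"hand": 0},{"wx": 0,"wy": 0,"wz": 0.12,"tx": 2.72,"ty": -1.17,"tz": 1.5,"hand": 0}]'

```text
clock: 12.63
position: [0.5938, 0.0762, 0.0725]
ee_rot: [-2.915, -1.17, -0.0]
force: [0.6, -0.5, -0.2]
width: 0.0
```

Emit:
step_arm --plan '[{"wx": 0,"wy": 0,"wz": 0,"tx": 0,"ty": 0,"tz": 0,"hand": 0},{"wx": 0,"wy": 0,"wz": 0,"tx": 0,"ty": 0,"tz": 0,"hand": 0},{"wx": 0,"wy": 0,"wz": 0,"tx": 0,"ty": 0,"tz": 0,"hand": 0},{"wx": 0,"wy": 0,"wz": 0,"tx": 0,"ty": 0,"tz": 0,"hand": 0},{"wx": 0,"wy": 0,"wz": 0,"tx": 0,"ty": 0,"tz": 0,"hand": 0},{"wx": 0,"wy": 0,"wz": 0,"tx": 0,"ty": 0,"tz": 0,"hand": 0},{"wx": 0,"wy": 0,"wz": 0,"tx": 0,"ty": 0,"tz": 0,"hand": 0},{"wx": 0,"wy": 0,"wz": 0,"tx": 0,"ty": 0,"tz": 0,"hand": 0},{"wx": 0,"wy": 0,"wz": 0,"tx": 0,"ty": 0,"tz": 0,"hand": 0},{"wx": 0,"wy": 0,"wz": 0,"tx": 0,"ty": 0,"tz": 0,"hand": 0}]'

```text
clock: 13.47
position: [0.5934, 0.074, 0.0733]
ee_rot: [2.916, 1.169, 0.0]
force: [-1.1, 0.9, 0.4]
width: 0.006
```

Run:
```python
from h import *
goto((.594,.0751,.0563),yaw_y=-46.5)
```

```text
clock 13.47 pos [0.5934 0.074  0.0733] ty ang -46.3 tilt [ 1.e-04 -0.e+00 -1.e+00] F [-1.1  0.9  0.4] w 0.006 j [-0.1   0.59 -0.16  1.81  0.13  0.75 -1.14]
shift total (start tool frame) cm [ 0.119 -0.04   1.7  ]  turn total units [ 0.001 -0.     0.033] norm deg 0.1999651782570669
```

Emit:
step_arm --plan '[{"wx": 0,"wy": 0,"wz": 0,"tx": 0.12,"ty": -0.04,"tz": 0.4,"hand": 0},{"wx": 0,"wy": 0,"wz": 0,"tx": 0,"ty": 0,"tz": 0.4,"hand": 0},{"wx": 0,"wy": 0,"wz": 0,"tx": 0,"ty": 0,"tz": 0.3,"hand": 0},{"wx": 0,"wy": 0,"wz": 0,"tx": 0,"ty": 0,"tz": 0.2,"hand": 0},{"wx": 0,"wy": 0,"wz": 0,"tx": 0,"ty": 0,"tz": 0.2,"hand": 0},{"wx": 0,"wy": 0,"wz": 0,"tx": 0,"ty": 0,"tz": 0.1,"hand": 0},{"wx": 0,"wy": 0,"wz": 0,"tx": 0,"ty": 0,"tz": 0,"hand": 0},{"wx": 0,"wy": 0,"wz": 0,"tx": 0,"ty": 0,"tz": 0,"hand": 0},{"wx": 0,"wy": 0,"wz": 0,"tx": 0,"ty": 0,"tz": 0,"hand": 0},{"wx": 0,"wy": 0,"wz": 0,"tx": 0,"ty": 0,"tz": 0,"hand": 0}]'

```text
clock: 14.3
position: [0.5941, 0.0752, 0.0574]
ee_rot: [2.916, 1.169, 0.0]
force: [-0.7, 0.7, -0.3]
width: 0.005
```

Run:
```python
from h import *
goto((.594,.0751,.0563),yaw_y=-46.5)
```

```text
clock 14.3 pos [0.5941 0.0752 0.0574] ty ang -46.29 tilt [ 3.e-04  0.e+00 -1.e+00] F [-0.7  0.7 -0.3] w 0.005 j [-0.1   0.61 -0.16  1.82  0.14  0.72 -1.15]
shift total (start tool frame) cm [-0.018  0.003  0.108]  turn total units [ 0.002 -0.002  0.034] norm deg 0.20635519633184982
```

Emit:
step_arm --plan '[{"wx": 0,"wy": 0,"wz": 0,"tx": 0,"ty": 0,"tz": 0.05,"hand": 0},{"wx": 0,"wy": 0,"wz": 0,"tx": 0,"ty": 0,"tz": 0.05,"hand": 0},{"wx": 0,"wy": 0,"wz": 0,"tx": 0,"ty": 0,"tz": 0.05,"hand": 0},{"wx": 0,"wy": 0,"wz": 0,"tx": 0,"ty": 0,"tz": 0.03,"hand": 0},{"wx": 0,"wy": 0,"wz": 0,"tx": 0,"ty": 0,"tz": 0,"hand": 0},{"wx": 0,"wy": 0,"wz": 0,"tx": 0,"ty": 0,"tz": 0,"hand": 0},{"wx": 0,"wy": 0,"wz": 0,"tx": 0,"ty": 0,"tz": 0,"hand": 0},{"wx": 0,"wy": 0,"wz": 0,"tx": 0,"ty": 0,"tz": 0,"hand": 0},{"wx": 0,"wy": 0,"wz": 0,"tx": 0,"ty": 0,"tz": 0,"hand": 0},{"wx": 0,"wy": 0,"wz": 0,"tx": 0,"ty": 0,"tz": 0,"hand": 0}]'

```text
clock: 15.13
position: [0.594, 0.0752, 0.0554]
ee_rot: [2.916, 1.169, -0.0]
force: [0.2, 0.4, 0.2]
width: 0.007
```

Run:
```python
from h import *
p,d=grab('scene');crop('',p,235,120,325,210,7,'pics/s10.png')
P=[[.594,.0752,.0334],[.594+.0131,.0752-.0138,.0334],[.594-.0131,.0752+.0138,.0334]]
print((proj('scene',P)-[235,120])*7)
p,d=grab('top');crop('',p,160,140,270,220,7,'pics/t10.png')
```

```text
[[356.50906618 369.68413065]
 [354.57154028 404.03025423]
 [358.40769756 335.92423724]]
```

View pics/s10.png

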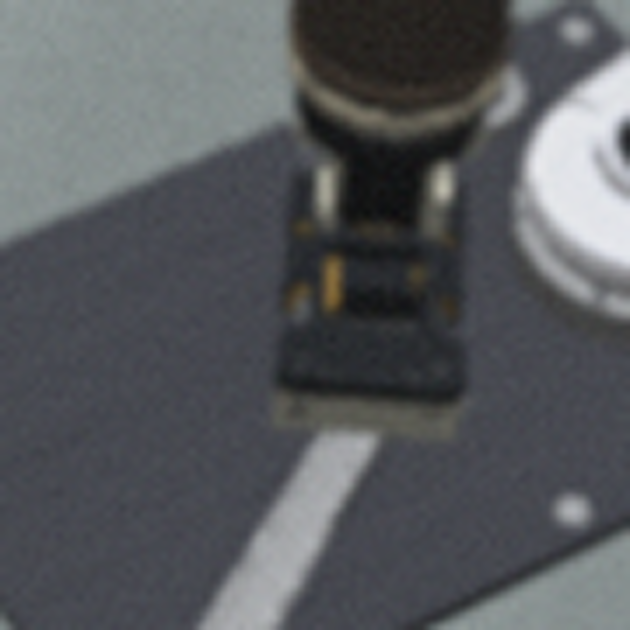

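View pics/t10.png

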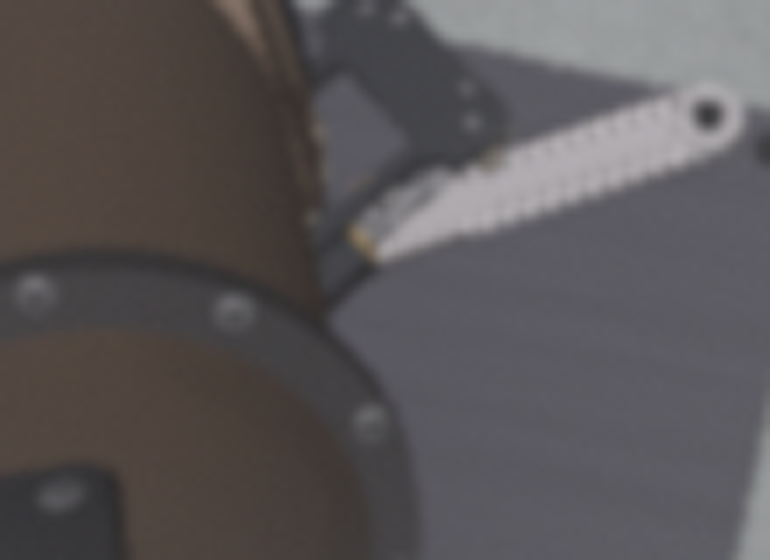

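Emit:
step_arm --plan '[{"wx": 0,"wy": 0,"wz": 0,"tx": 0,"ty": 0,"tz": -0.3,"hand": 0},{"wx": 0,"wy": 0,"wz": 0,"tx": 0,"ty": -0.4,"tz": 0,"hand": 0},{"wx": 0,"wy": 0,"wz": 0,"tx": 0,"ty": -0.3,"tz": 0,"hand": 0},{"wx": 0,"wy": 0,"wz": 0,"tx": 0,"ty": 0,"tz": 0.1,"hand": 0},{"wx": 0,"wy": 0,"wz": 0,"tx": 0,"ty": 0,"tz": 0.1,"hand": 0},{"wx": 0,"wy": 0,"wz": 0,"tx": 0,"ty": 0,"tz": 0.1,"hand": 0},{"wx": 0,"wy": 0,"wz": 0,"tx": 0,"ty": 0,"tz": 0,"hand": 0},{"wx": 0,"wy": 0,"wz": 0,"tx": 0,"ty": 0,"tz": 0,"hand": 0},{"wx": 0,"wy": 0,"wz": 0,"tx": 0,"ty": 0,"tz": 0,"hand": 0},{"wx": 0,"wy": 0,"wz": 0,"tx": 0,"ty": 0,"tz": 0,"hand": 0}]'

```text
clock: 16.07
position: [0.5894, 0.0804, 0.0556]
ee_rot: [-2.916, -1.169, -0.001]
force: [-1.0, 0.9, 4.9]
width: 0.007
```

Emit:
step_arm --plan '[{"wx": 0,"wy": 0,"wz": 0,"tx": 0,"ty": 0,"tz": 0.03,"hand": 0},{"wx": 0,"wy": 0,"wz": 0,"tx": 0,"ty": 0,"tz": 0.02,"hand": 0},{"wx": 0,"wy": 0,"wz": 0,"tx": 0,"ty": 0,"tz": 0,"hand": 0},{"wx": 0,"wy": 0,"wz": 0,"tx": 0,"ty": 0,"tz": 0,"hand": 0},{"wx": 0,"wy": 0,"wz": 0,"tx": 0,"ty": 0,"tz": 0,"hand": 0},{"wx": 0,"wy": 0,"wz": 0,"tx": 0,"ty": 0,"tz": 0,"hand": 0},{"wx": 0,"wy": 0,"wz": 0,"tx": 0,"ty": 0,"tz": 0,"hand": 0},{"wx": 0,"wy": 0,"wz": 0,"tx": 0,"ty": 0,"tz": 0,"hand": 0},{"wx": 0,"wy": 0,"wz": 0,"tx": 0,"ty": 0,"tz": 0,"hand": 0},{"wx": 0,"wy": 0,"wz": 0,"tx": 0,"ty": 0,"tz": 0,"hand": 0}]'

```text
clock: 16.9
position: [0.5895, 0.0804, 0.0554]
ee_rot: [2.916, 1.169, 0.001]
force: [-1.5, 0.7, 7.4]
width: 0.004
```

Emit:
step_arm --plan '[{"wx": 0,"wy": 0,"wz": 0,"tx": 0,"ty": 0,"tz": 0.06,"hand": 0},{"wx": 0,"wy": 0,"wz": 0,"tx": 0,"ty": 0,"tz": 0.04,"hand": 0},{"wx": 0,"wy": 0,"wz": 0,"tx": 0,"ty": 0,"tz": 0,"hand": 0},{"wx": 0,"wy": 0,"wz": 0,"tx": 0,"ty": 0,"tz": 0,"hand": 0},{"wx": 0,"wy": 0,"wz": 0,"tx": 0,"ty": -0.2,"tz": 0,"hand": 0},{"wx": 0,"wy": 0,"wz": 0,"tx": 0,"ty": -0.2,"tz": 0,"hand": 0},{"wx": 0,"wy": 0,"wz": 0,"tx": 0,"ty": -0.2,"tz": 0,"hand": 0},{"wx": 0,"wy": 0,"wz": 0,"tx": 0,"ty": -0.2,"tz": 0,"hand": 0},{"wx": 0,"wy": 0,"wz": 0,"tx": 0,"ty": -0.2,"tz": 0,"hand": 0},{"wx": 0,"wy": 0,"wz": 0,"tx": 0,"ty": -0.2,"tz": 0,"hand": 0}]'

```text
clock: 17.73
position: [0.5838, 0.0866, 0.0558]
ee_rot: [2.914, 1.164, 0.007]
force: [0.9, -6.4, 16.1]
width: 0.003
```

Run:
```python
from h import *
goto((.5857,.0838,.0554))
```

```text
clock 17.73 pos [0.5838 0.0866 0.0558] ty ang -46.44 tilt [ 0.0055 -0.0019 -1.    ] F [ 0.9 -6.4 16.1] w 0.003 j [-0.13  0.6  -0.16  1.84  0.14  0.7  -1.18]
shift total (start tool frame) cm [-0.052  0.334  0.042]  turn total units [ 0.049 -0.026  0.   ] norm deg 0.33189584108295056
```

Emit:
step_arm --plan '[{"wx": 0,"wy": 0,"wz": 0,"tx": 0,"ty": -0.2,"tz": -0.03,"hand": 0},{"wx": 0,"wy": 0,"wz": 0,"tx": 0,"ty": -0.2,"tz": 0,"hand": 0},{"wx": 0,"wy": 0,"wz": 0,"tx": 0,"ty": 0,"tz": 0,"hand": 0},{"wx": 0,"wy": 0,"wz": 0,"tx": 0,"ty": 0,"tz": -0.4,"hand": 0},{"wx": 0,"wy": 0,"wz": 0,"tx": 0,"ty": 0,"tz": -0.1,"hand": 0},{"wx": 0,"wy": 0,"wz": 0,"tx": 0,"ty": 0.5,"tz": 0,"hand": 0},{"wx": 0,"wy": 0,"wz": 0,"tx": 0,"ty": 0.5,"tz": 0,"hand": 0},{"wx": 0,"wy": 0,"wz": 0,"tx": 0,"ty": 0.5,"tz": 0,"hand": 0},{"wx": 0,"wy": 0,"wz": 0,"tx": 0,"ty": 0,"tz": 0,"hand": 0},{"wx": 0,"wy": 0,"wz": 0,"tx": 0,"ty": 0,"tz": 0,"hand": 0}]'

```text
clock: 18.57
position: [0.5887, 0.0803, 0.059]
ee_rot: [2.916, 1.168, -0.0]
force: [-0.6, 0.5, 0.3]
width: 0.002
```

Run:
```python
from h import *
goto((.5857,.0838,.0554),yaw_y=-46.4)
```

```text
clock 18.57 pos [0.5887 0.0803 0.059 ] ty ang -46.35 tilt [-1.e-04 -2.e-04 -1.e+00] F [-0.6  0.5  0.3] w 0.002 j [-0.11  0.61 -0.16  1.83  0.14  0.72 -1.16]
shift total (start tool frame) cm [ 0.019 -0.46   0.363]  turn total units [0.001 0.002 0.008] norm deg 0.04771792391997541
```

Emit:
step_arm --plan '[{"wx": 0,"wy": 0,"wz": 0,"tx": 0,"ty": 0.3,"tz": 0.2,"hand": 0},{"wx": 0,"wy": 0,"wz": 0,"tx": 0,"ty": 0,"tz": 0.2,"hand": 0},{"wx": 0,"wy": 0,"wz": 0,"tx": 0,"ty": 0,"tz": 0.1,"hand": 0},{"wx": 0,"wy": 0,"wz": 0,"tx": 0,"ty": 0,"tz": 0,"hand": 0},{"wx": 0,"wy": 0,"wz": 0,"tx": 0,"ty": -0.3,"tz": 0,"hand": 0},{"wx": 0,"wy": 0,"wz": 0,"tx": 0,"ty": -0.3,"tz": 0,"hand": 0},{"wx": 0,"wy": 0,"wz": 0,"tx": 0,"ty": -0.3,"tz": 0,"hand": 0},{"wx": 0,"wy": 0,"wz": 0,"tx": 0,"ty": -0.3,"tz": 0,"hand": 0},{"wx": 0,"wy": 0,"wz": 0,"tx": 0,"ty": -0.3,"tz": 0,"hand": 0},{"wx": 0,"wy": 0,"wz": 0,"tx": 0,"ty": 0,"tz": 0,"hand": 0}]'

```text
clock: 19.4
position: [0.5817, 0.0888, 0.0555]
ee_rot: [2.914, 1.167, 0.004]
force: [0.5, -4.2, 10.6]
width: 0.004
```

Run:
```python
from h import *
goto((.5857,.0838,.0554),yaw_y=-46.4)
```

```text
clock 19.4 pos [0.5817 0.0888 0.0555] ty ang -46.34 tilt [ 3.4e-03 -9.0e-04 -1.0e+00] F [ 0.5 -4.2 10.6] w 0.004 j [-0.13  0.6  -0.16  1.85  0.14  0.7  -1.18]
shift total (start tool frame) cm [-0.055  0.637  0.017]  turn total units [ 0.029 -0.018  0.01 ] norm deg 0.21276227744659665
```

Emit:
step_arm --plan '[{"wx": 0,"wy": 0,"wz": 0,"tx": 0,"ty": -0.25,"tz": 0,"hand": 0},{"wx": 0,"wy": 0,"wz": 0,"tx": 0,"ty": 0,"tz": -0.5,"hand": 0},{"wx": 0,"wy": 0,"wz": 0,"tx": 0.05,"ty": 0.55,"tz": 0,"hand": 0},{"wx": 0,"wy": 0,"wz": 0,"tx": 0,"ty": 0.6,"tz": 0,"hand": 0},{"wx": 0,"wy": 0,"wz": 0,"tx": 0,"ty": 0.5,"tz": 0,"hand": 0},{"wx": 0,"wy": 0,"wz": 0,"tx": 0,"ty": 0,"tz": 0,"hand": 0},{"wx": 0,"wy": 0,"wz": 0,"tx": 0,"ty": 0,"tz": 0.25,"hand": 0},{"wx": 0,"wy": 0,"wz": 0,"tx": 0,"ty": 0,"tz": 0.15,"hand": 0},{"wx": 0,"wy": 0,"wz": 0,"tx": 0,"ty": 0,"tz": 0.1,"hand": 0},{"wx": 0,"wy": 0,"wz": 0,"tx": 0,"ty": 0,"tz": 0,"hand": 0}]'

```text
clock: 20.23
position: [0.5906, 0.0796, 0.0547]
ee_rot: [2.915, 1.169, 0.001]
force: [-0.6, -1.7, 8.8]
width: 0.006
```

Emit:
step_arm --plan '[{"wx": 0,"wy": 0,"wz": 0,"tx": 0,"ty": 0,"tz": 0,"hand": 0},{"wx": 0,"wy": 0,"wz": 0,"tx": 0,"ty": -0.25,"tz": 0,"hand": 0},{"wx": 0,"wy": 0,"wz": 0,"tx": 0,"ty": -0.25,"tz": 0,"hand": 0},{"wx": 0,"wy": 0,"wz": 0,"tx": 0,"ty": -0.25,"tz": 0,"hand": 0},{"wx": 0,"wy": 0,"wz": 0,"tx": 0,"ty": -0.25,"tz": 0,"hand": 0},{"wx": 0,"wy": 0,"wz": 0,"tx": 0,"ty": -0.25,"tz": 0,"hand": 0},{"wx": 0,"wy": 0,"wz": 0,"tx": 0,"ty": -0.2,"tz": 0,"hand": 0},{"wx": 0,"wy": 0,"wz": 0,"tx": 0,"ty": -0.2,"tz": 0,"hand": 0},{"wx": 0,"wy": 0,"wz": 0,"tx": 0,"ty": 0,"tz": 0,"hand": 0},{"wx": 0,"wy": 0,"wz": 0,"tx": 0,"ty": 0,"tz": 0,"hand": 0}]'

```text
clock: 21.07
position: [0.5784, 0.0922, 0.054]
ee_rot: [-2.915, -1.17, 0.001]
force: [0.5, -0.3, -0.5]
width: 0.005
```

Run:
```python
from h import *
goto((.5857,.0838,.0554),yaw_y=-46.4)
```

```text
clock 21.07 pos [0.5784 0.0922 0.054 ] ty ang -46.26 tilt [-6.e-04  2.e-04 -1.e+00] F [ 0.5 -0.3 -0.5] w 0.005 j [-0.14  0.6  -0.16  1.85  0.14  0.7  -1.18]
shift total (start tool frame) cm [-0.054  1.11  -0.138]  turn total units [-0.005  0.003  0.023] norm deg 0.14301237439204575
```

Emit:
step_arm --plan '[{"wx": 0,"wy": 0,"wz": 0,"tx": 0,"ty": 0,"tz": -0.6,"hand": 0},{"wx": 0,"wy": 0,"wz": 0,"tx": -0.05,"ty": 0.6,"tz": 0,"hand": 0},{"wx": 0,"wy": 0,"wz": 0,"tx": 0,"ty": 0.6,"tz": 0,"hand": 0},{"wx": 0,"wy": 0,"wz": 0,"tx": 0,"ty": 0.5,"tz": 0,"hand": 0},{"wx": 0,"wy": 0,"wz": 0,"tx": 0,"ty": 0,"tz": 0,"hand": 0},{"wx": 0,"wy": 0,"wz": 0,"tx": 0,"ty": 0,"tz": 0.3,"hand": 0},{"wx": 0,"wy": 0,"wz": 0,"tx": 0,"ty": 0,"tz": 0.2,"hand": 0},{"wx": 0,"wy": 0,"wz": 0,"tx": 0,"ty": 0,"tz": 0.1,"hand": 0},{"wx": 0,"wy": 0,"wz": 0,"tx": 0,"ty": 0,"tz": 0,"hand": 0},{"wx": 0,"wy": 0,"wz": 0,"tx": 0,"ty": 0,"tz": 0,"hand": 0}]'

```text
clock: 21.9
position: [0.5904, 0.0791, 0.0546]
ee_rot: [2.915, 1.169, 0.001]
force: [-1.3, -1.4, 6.5]
width: 0.002
```

Emit:
step_arm --plan '[{"wx": 0,"wy": 0,"wz": 0,"tx": 0,"ty": -0.25,"tz": 0,"hand": 0},{"wx": 0,"wy": 0,"wz": 0,"tx": 0,"ty": -0.25,"tz": 0,"hand": 0},{"wx": 0,"wy": 0,"wz": 0,"tx": 0,"ty": -0.25,"tz": 0,"hand": 0},{"wx": 0,"wy": 0,"wz": 0,"tx": 0,"ty": -0.25,"tz": 0,"hand": 0},{"wx": 0,"wy": 0,"wz": 0,"tx": 0,"ty": -0.25,"tz": 0,"hand": 0},{"wx": 0,"wy": 0,"wz": 0,"tx": 0,"ty": 0,"tz": 0,"hand": 0},{"wx": 0,"wy": 0,"wz": 0,"tx": 0,"ty": 0,"tz": 0,"hand": 0},{"wx": 0,"wy": 0,"wz": 0,"tx": 0,"ty": 0,"tz": 0,"hand": 0},{"wx": 0,"wy": 0,"wz": 0,"tx": 0,"ty": 0,"tz": 0,"hand": 0},{"wx": 0,"wy": 0,"wz": 0,"tx": 0,"ty": 0,"tz": 0,"hand": 0}]'

```text
clock: 22.73
position: [0.5837, 0.0863, 0.0559]
ee_rot: [2.914, 1.166, 0.005]
force: [1.7, -7.6, 14.7]
width: 0.002
```

Run:
```python
from h import *
goto((.5857,.0838,.0554),yaw_y=-46.4)
```

```text
clock 22.73 pos [0.5837 0.0863 0.0559] ty ang -46.39 tilt [ 0.0042 -0.0019 -1.    ] F [ 1.7 -7.6 14.7] w 0.002 j [-0.13  0.6  -0.16  1.84  0.14  0.7  -1.18]
shift total (start tool frame) cm [-0.024  0.319  0.05 ]  turn total units [ 0.04  -0.017  0.002] norm deg 0.2625015610724995
```

Emit:
step_arm --plan '[{"wx": 0,"wy": 0,"wz": 0,"tx": 0,"ty": -0.25,"tz": 0,"hand": 0},{"wx": 0,"wy": 0,"wz": 0,"tx": 0,"ty": -0.2,"tz": 0,"hand": 0},{"wx": 0,"wy": 0,"wz": 0,"tx": 0,"ty": 0,"tz": 0,"hand": 0},{"wx": 0,"wy": 0,"wz": 0,"tx": 0,"ty": 0,"tz": 0,"hand": 0},{"wx": 0,"wy": 0,"wz": 0,"tx": 0,"ty": 0,"tz": -0.5,"hand": 0},{"wx": 0,"wy": 0,"wz": 0,"tx": 0,"ty": 0,"tz": -0.1,"hand": 0},{"wx": 0,"wy": 0,"wz": 0,"tx": 0,"ty": 0.5,"tz": 0,"hand": 0},{"wx": 0,"wy": 0,"wz": 0,"tx": 0,"ty": 0.5,"tz": 0,"hand": 0},{"wx": 0,"wy": 0,"wz": 0,"tx": 0,"ty": 0.4,"tz": 0,"hand": 0},{"wx": 0,"wy": 0,"wz": 0,"tx": 0,"ty": 0,"tz": 0,"hand": 0}]'

```text
clock: 23.57
position: [0.5889, 0.08, 0.0601]
ee_rot: [2.916, 1.167, 0.0]
force: [0.4, -0.5, 0.2]
width: 0.006
```

Run:
```python
from h import *
goto((.5857,.0838,.0554),yaw_y=-46.4)
```

```text
clock 23.57 pos [0.5889 0.08   0.0601] ty ang -46.38 tilt [ 4.e-04 -7.e-04 -1.e+00] F [ 0.4 -0.5  0.2] w 0.006 j [-0.11  0.6  -0.16  1.83  0.14  0.72 -1.16]
shift total (start tool frame) cm [ 0.031 -0.503  0.467]  turn total units [0.007 0.002 0.003] norm deg 0.04758846858932132
```

Emit:
step_arm --plan '[{"wx": 0,"wy": 0,"wz": 0,"tx": 0.03,"ty": 0.1,"tz": 0.3,"hand": 0},{"wx": 0,"wy": 0,"wz": 0,"tx": 0,"ty": 0,"tz": 0.2,"hand": 0},{"wx": 0,"wy": 0,"wz": 0,"tx": 0,"ty": 0,"tz": 0.1,"hand": 0},{"wx": 0,"wy": 0,"wz": 0,"tx": 0,"ty": 0,"tz": 0,"hand": 0},{"wx": 0,"wy": 0,"wz": 0,"tx": 0,"ty": -0.25,"tz": 0,"hand": 0},{"wx": 0,"wy": 0,"wz": 0,"tx": 0,"ty": -0.25,"tz": 0,"hand": 0},{"wx": 0,"wy": 0,"wz": 0,"tx": 0,"ty": -0.25,"tz": 0,"hand": 0},{"wx": 0,"wy": 0,"wz": 0,"tx": 0,"ty": -0.25,"tz": 0,"hand": 0},{"wx": 0,"wy": 0,"wz": 0,"tx": 0,"ty": 0,"tz": 0,"hand": 0},{"wx": 0,"wy": 0,"wz": 0,"tx": 0,"ty": 0,"tz": 0,"hand": 0}]'

```text
clock: 24.4
position: [0.5843, 0.0859, 0.0559]
ee_rot: [2.914, 1.165, 0.005]
force: [1.4, -6.9, 15.3]
width: 0.005
```

Run:
```python
from h import *
goto((.5857,.0838,.0554),yaw_y=-46.4)
```

```text
clock 24.4 pos [0.5843 0.0859 0.0559] ty ang -46.4 tilt [ 0.0042 -0.0021 -1.    ] F [ 1.4 -6.9 15.3] w 0.005 j [-0.13  0.6  -0.16  1.84  0.14  0.7  -1.18]
shift total (start tool frame) cm [-0.045  0.251  0.048]  turn total units [ 0.042 -0.016  0.   ] norm deg 0.26998999887097846
```

Emit:
step_arm --plan '[{"wx": 0,"wy": 0,"wz": 0,"tx": 0,"ty": -0.25,"tz": 0,"hand": 0},{"wx": 0,"wy": 0,"wz": 0,"tx": 0,"ty": -0.25,"tz": 0,"hand": 0},{"wx": 0,"wy": 0,"wz": 0,"tx": 0,"ty": 0,"tz": 0,"hand": 0},{"wx": 0,"wy": 0,"wz": 0,"tx": 0,"ty": 0,"tz": 0,"hand": 0},{"wx": 0,"wy": 0,"wz": 0,"tx": 0,"ty": 0,"tz": 0,"hand": 0},{"wx": 0,"wy": 0,"wz": 0,"tx": 0,"ty": 0,"tz": 0,"hand": 0},{"wx": 0,"wy": 0,"wz": 0,"tx": 0,"ty": 0,"tz": 0,"hand": 0},{"wx": 0,"wy": 0,"wz": 0,"tx": 0,"ty": 0,"tz": 0,"hand": 0},{"wx": 0,"wy": 0,"wz": 0,"tx": 0,"ty": 0,"tz": 0,"hand": 0},{"wx": 0,"wy": 0,"wz": 0,"tx": 0,"ty": 0,"tz": 0,"hand": 0}]'

```text
clock: 25.23
position: [0.5785, 0.0919, 0.0541]
ee_rot: [-2.915, -1.17, 0.0]
force: [-0.3, 0.1, 1.9]
width: -0.001
```

Run:
```python
from h import *
goto((.5857,.0838,.0554),yaw_y=-46.4)
```

```text
clock 25.23 pos [0.5785 0.0919 0.0541] ty ang -46.28 tilt [-3.e-04  1.e-04 -1.e+00] F [-0.3  0.1  1.9] w -0.001 j [-0.14  0.6  -0.16  1.85  0.14  0.7  -1.18]
shift total (start tool frame) cm [-0.042  1.078 -0.131]  turn total units [-0.003  0.001  0.02 ] norm deg 0.1209671313802313
```

Emit:
step_arm --plan '[{"wx": 0,"wy": 0,"wz": 0,"tx": 0,"ty": 0,"tz": -1.5,"hand": 0},{"wx": 0,"wy": 0,"wz": 0,"tx": 0,"ty": 0,"tz": -2.5,"hand": 0},{"wx": 0,"wy": 0,"wz": 0,"tx": -2,"ty": 0.8,"tz": -2.5,"hand": 0},{"wx": 0,"wy": 0,"wz": 0,"tx": -3.3,"ty": 1.2,"tz": 0,"hand": 0},{"wx": 0,"wy": 0,"wz": 0,"tx": -3.5,"ty": 1.2,"tz": 0,"hand": 0},{"wx": 0,"wy": 0,"wz": 0,"tx": -3.5,"ty": 1.2,"tz": 0,"hand": 0},{"wx": 0,"wy": 0,"wz": 0,"tx": -3.5,"ty": 1.2,"tz": 0,"hand": 0},{"wx": 0,"wy": 0,"wz": 0,"tx": -3.5,"ty": 1.2,"tz": 0,"hand": 0},{"wx": 0,"wy": 0,"wz": 0,"tx": -3.5,"ty": 1.2,"tz": 0,"hand": 0},{"wx": 0,"wy": 0,"wz": 0,"tx": -3.5,"ty": 1.2,"tz": 0,"hand": 0}]'

```text
clock: 26.07
position: [0.4508, -0.158, 0.1192]
ee_rot: [2.916, 1.169, -0.0]
force: [0.8, -0.6, -0.5]
width: 0.006
```

Run:
```python
from h import *
A=[arm.get_image('top')[0].astype(float) for _ in range(5)]
B=[arm.get_image('scene')[0].astype(float) for _ in range(5)]
a=np.mean(A,0);b=np.mean(B,0); np.savez('pics/avg2.npz',a=a,b=b)
crop('',a.astype(np.uint8),160,140,270,220,7,'pics/t11.png');crop('',b.astype(np.uint8),235,140,325,220,8,'pics/s11.png');goto(None)
o=np.load('pics/avg1.npz')
x=[np.hstack([cv2.resize(k[n][y0:y0+32,x0:x0+32].clip(0,255).astype(np.uint8),None,fx=12,fy=12,interpolation=cv2.INTER_CUBIC) for k in (o,{'a':a,'b':b})]) for n,x0,y0 in (('a',170,172),)]
save('pics/cmp_t.png',x[0])
```

```text
clock 26.57 pos [ 0.4526 -0.1554  0.1191] ty ang -46.17 tilt [-0.e+00  3.e-04 -1.e+00] F [-0.5  0.   0.4] w 0.004 j [ 0.35  0.37 -0.16  2.06  0.09  0.71 -0.68]
```

View pics/t11.png

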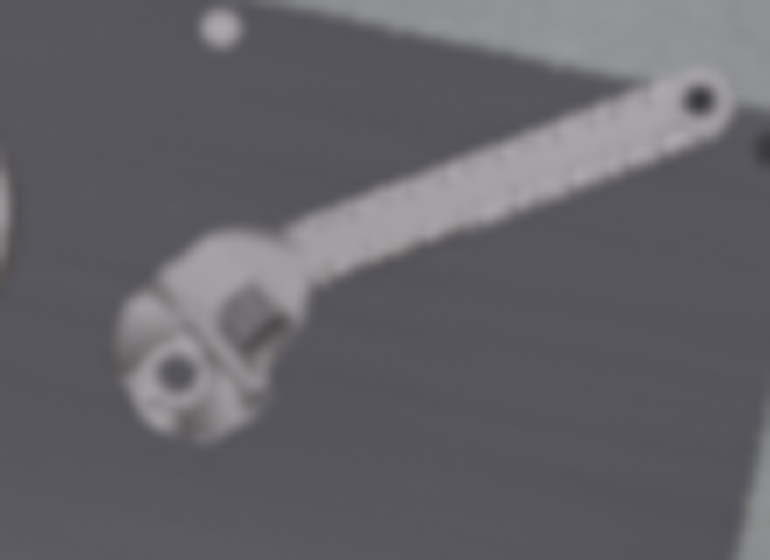

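View pics/s11.png

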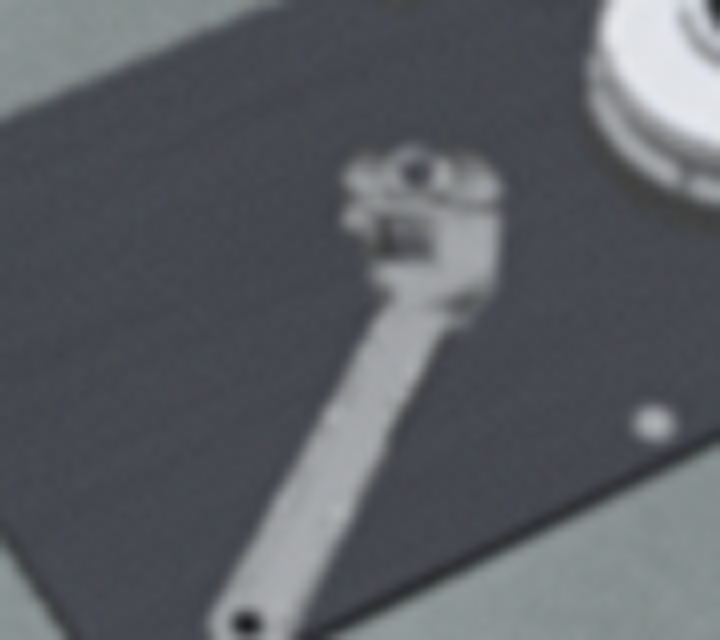

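View pics/cmp_t.png

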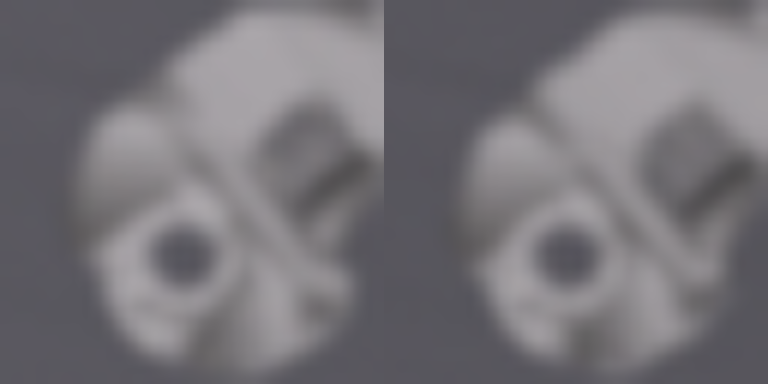

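Run:
```python
from h import *
rows((.5892,.0798,.062),-45.4,10)
```

```text
0 [ 2.61 -0.75  0.57] wz -0.013
1 [ 2.61 -0.75  0.57] wz -0.013
2 [ 2.62 -0.74  0.57] wz -0.013
3 [ 2.62 -0.74  0.57] wz -0.013
4 [ 2.62 -0.74  0.57] wz -0.013
5 [ 2.62 -0.73  0.57] wz -0.013
6 [ 2.62 -0.73  0.57] wz -0.013
7 [ 2.62 -0.73  0.57] wz -0.013
8 [ 2.62 -0.72  0.57] wz -0.013
9 [ 2.62 -0.72  0.57] wz -0.013
```

Emit:
step_arm --plan '[{"wx": 0,"wy": 0,"wz": 0,"tx": 2.61,"ty": -0.74,"tz": 0,"hand": 0},{"wx": 0,"wy": 0,"wz": 0,"tx": 2.61,"ty": -0.74,"tz": 0,"hand": 0},{"wx": 0,"wy": 0,"wz": 0,"tx": 2.62,"ty": -0.74,"tz": 0,"hand": 0},{"wx": 0,"wy": 0,"wz": 0,"tx": 2.62,"ty": -0.74,"tz": 0,"hand": 0},{"wx": 0,"wy": 0,"wz": 0,"tx": 2.62,"ty": -0.74,"tz": 0.5,"hand": 0},{"wx": 0,"wy": 0,"wz": 0,"tx": 2.62,"ty": -0.74,"tz": 1,"hand": 0},{"wx": 0,"wy": 0,"wz": 0,"tx": 2.62,"ty": -0.74,"tz": 1,"hand": 0},{"wx": 0,"wy": 0,"wz": 0,"tx": 2.62,"ty": -0.74,"tz": 1,"hand": 0},{"wx": 0,"wy": 0,"wz": 0,"tx": 2.62,"ty": -0.74,"tz": 1,"hand": 0},{"wx": 0,"wy": 0,"wz": 0,"tx": 2.62,"ty": -0.74,"tz": 0.9,"hand": 0}]'

```text
clock: 27.4
position: [0.5905, 0.0801, 0.0644]
ee_rot: [-2.915, -1.171, 0.001]
force: [0.3, -0.8, 0.1]
width: 0.006
```

Emit:
step_arm --plan '[{"wx": 0,"wy": 0,"wz": 0,"tx": 0,"ty": 0,"tz": 0,"hand": 0},{"wx": 0,"wy": 0,"wz": 0,"tx": 0,"ty": 0,"tz": 0,"hand": 0},{"wx": 0,"wy": 0,"wz": 0,"tx": 0,"ty": 0,"tz": 0,"hand": 0},{"wx": 0,"wy": 0,"wz": 0,"tx": 0,"ty": 0,"tz": 0,"hand": 0},{"wx": 0,"wy": 0,"wz": 0,"tx": 0,"ty": 0,"tz": 0,"hand": 0},{"wx": 0,"wy": 0,"wz": 0,"tx": 0,"ty": 0,"tz": 0,"hand": 0},{"wx": 0,"wy": 0,"wz": 0,"tx": 0,"ty": 0,"tz": 0,"hand": 0},{"wx": 0,"wy": 0,"wz": 0,"tx": 0,"ty": 0,"tz": 0,"hand": 0},{"wx": 0,"wy": 0,"wz": 0,"tx": 0,"ty": 0,"tz": 0,"hand": 0},{"wx": 0,"wy": 0,"wz": 0,"tx": 0,"ty": 0,"tz": 0,"hand": 0}]'

```text
clock: 28.23
position: [0.5902, 0.0777, 0.0653]
ee_rot: [2.916, 1.169, 0.0]
force: [-0.2, -0.4, -0.4]
width: 0.006
```

Run:
```python
from h import *
goto((.5892,.0798,.0554),yaw_y=-45.5)
```

```text
clock 28.23 pos [0.5902 0.0777 0.0653] ty ang -46.3 tilt [ 1.e-04 -0.e+00 -1.e+00] F [-0.2 -0.4 -0.4] w 0.006 j [-0.11  0.6  -0.16  1.82  0.13  0.73 -1.15]
shift total (start tool frame) cm [ 0.068 -0.222  0.99 ]  turn total units [ 0.001 -0.001 -0.134] norm deg 0.8048948274771601
```

Emit:
step_arm --plan '[{"wx": 0,"wy": 0,"wz": -0.13,"tx": 0.07,"ty": -0.22,"tz": 0.3,"hand": 0},{"wx": 0,"wy": 0,"wz": 0,"tx": 0,"ty": 0,"tz": 0.4,"hand": 0},{"wx": 0,"wy": 0,"wz": 0,"tx": 0,"ty": 0,"tz": 0.3,"hand": 0},{"wx": 0,"wy": 0,"wz": 0,"tx": 0,"ty": 0,"tz": 0.1,"hand": 0},{"wx": 0,"wy": 0,"wz": 0,"tx": 0,"ty": 0,"tz": 0.1,"hand": 0},{"wx": 0,"wy": 0,"wz": 0,"tx": 0,"ty": 0,"tz": 0,"hand": 0},{"wx": 0,"wy": 0,"wz": 0,"tx": 0,"ty": 0,"tz": 0,"hand": 0},{"wx": 0,"wy": 0,"wz": 0,"tx": 0,"ty": 0,"tz": 0,"hand": 0},{"wx": 0,"wy": 0,"wz": 0,"tx": 0,"ty": 0,"tz": 0,"hand": 0},{"wx": 0,"wy": 0,"wz": 0,"tx": 0,"ty": 0,"tz": 0,"hand": 0}]'

```text
clock: 29.07
position: [0.5905, 0.0793, 0.0543]
ee_rot: [2.907, 1.188, 0.003]
force: [-1.1, -2.8, 13.2]
width: 0.001
```

Emit:
step_arm --plan '[{"wx": 0,"wy": 0,"wz": 0,"tx": 0,"ty": -0.2,"tz": 0,"hand": 0},{"wx": 0,"wy": 0,"wz": 0,"tx": 0,"ty": -0.2,"tz": 0,"hand": 0},{"wx": 0,"wy": 0,"wz": 0,"tx": 0,"ty": -0.2,"tz": 0,"hand": 0},{"wx": 0,"wy": 0,"wz": 0,"tx": 0,"ty": 0,"tz": 0,"hand": 0},{"wx": 0,"wy": 0,"wz": 0,"tx": 0,"ty": 0,"tz": 0,"hand": 0},{"wx": 0,"wy": 0,"wz": 0,"tx": 0,"ty": 0,"tz": 0,"hand": 0},{"wx": 0,"wy": 0,"wz": 0,"tx": 0,"ty": 0,"tz": 0,"hand": 0},{"wx": 0,"wy": 0,"wz": 0,"tx": 0,"ty": 0,"tz": 0,"hand": 0},{"wx": 0,"wy": 0,"wz": 0,"tx": 0,"ty": 0,"tz": 0,"hand": 0},{"wx": 0,"wy": 0,"wz": 0,"tx": 0,"ty": 0,"tz": 0,"hand": 0}]'

```text
clock: 29.9
position: [0.5888, 0.0811, 0.0551]
ee_rot: [2.905, 1.183, 0.009]
force: [5.0, -9.2, 12.9]
width: 0.006
```

Run:
```python
from h import *
goto((.5892,.0798,.0554),yaw_y=-45.5)
```

```text
clock 29.9 pos [0.5888 0.0811 0.0551] ty ang -45.69 tilt [ 0.0069 -0.0026 -1.    ] F [ 5.  -9.2 12.9] w 0.006 j [-0.12  0.61 -0.15  1.83  0.14  0.7  -1.15]
shift total (start tool frame) cm [-0.063  0.116 -0.029]  turn total units [ 0.064 -0.03  -0.031] norm deg 0.46181856473813304
```

Emit:
step_arm --plan '[{"wx": 0,"wy": 0,"wz": 0,"tx": 0,"ty": -0.2,"tz": 0,"hand": 0},{"wx": 0,"wy": 0,"wz": 0,"tx": 0,"ty": -0.2,"tz": 0,"hand": 0},{"wx": 0,"wy": 0,"wz": 0,"tx": 0,"ty": 0,"tz": 0,"hand": 0},{"wx": 0,"wy": 0,"wz": 0,"tx": 0,"ty": 0,"tz": 0,"hand": 0},{"wx": 0,"wy": 0,"wz": 0,"tx": 0,"ty": 0,"tz": 0,"hand": 0},{"wx": 0,"wy": 0,"wz": 0,"tx": 0,"ty": 0,"tz": 0,"hand": 0},{"wx": 0,"wy": 0,"wz": 0,"tx": 0,"ty": 0,"tz": 0,"hand": 0},{"wx": 0,"wy": 0,"wz": 0,"tx": 0,"ty": 0,"tz": 0,"hand": 0},{"wx": 0,"wy": 0,"wz": 0,"tx": 0,"ty": 0,"tz": 0,"hand": 0},{"wx": 0,"wy": 0,"wz": 0,"tx": 0,"ty": 0,"tz": 0,"hand": 0}]'

```text
clock: 30.73
position: [0.5857, 0.084, 0.0557]
ee_rot: [2.905, 1.183, 0.008]
force: [1.8, -10.0, 22.5]
width: 0.004
```

Run:
```python
from h import *
goto((.5892,.0798,.0554),yaw_y=-45.5)
```

```text
clock 30.73 pos [0.5857 0.084  0.0557] ty ang -45.68 tilt [ 0.0066 -0.0026 -1.    ] F [  1.8 -10.   22.5] w 0.004 j [-0.13  0.6  -0.15  1.84  0.14  0.7  -1.16]
shift total (start tool frame) cm [-0.047  0.543  0.035]  turn total units [ 0.062 -0.028 -0.03 ] norm deg 0.4449445387154428
```

Emit:
step_arm --plan '[{"wx": 0,"wy": 0,"wz": 0,"tx": 0,"ty": 0,"tz": -0.12,"hand": 0},{"wx": 0,"wy": 0,"wz": 0,"tx": 0,"ty": 0,"tz": 0,"hand": 0},{"wx": 0,"wy": 0,"wz": 0,"tx": 0,"ty": 0,"tz": 0,"hand": 0},{"wx": 0,"wy": 0,"wz": 0,"tx": 0,"ty": -0.1,"tz": 0,"hand": 0},{"wx": 0,"wy": 0,"wz": 0,"tx": 0,"ty": -0.1,"tz": 0,"hand": 0},{"wx": 0,"wy": 0,"wz": 0,"tx": 0,"ty": -0.1,"tz": 0,"hand": 0},{"wx": 0,"wy": 0,"wz": 0,"tx": 0,"ty": 0,"tz": 0,"hand": 0},{"wx": 0,"wy": 0,"wz": 0,"tx": 0,"ty": 0,"tz": 0,"hand": 0},{"wx": 0,"wy": 0,"wz": 0,"tx": 0,"ty": 0,"tz": 0,"hand": 0},{"wx": 0,"wy": 0,"wz": 0,"tx": 0,"ty": 0,"tz": 0,"hand": 0}]'

```text
clock: 31.57
position: [0.5826, 0.0869, 0.0559]
ee_rot: [2.906, 1.185, 0.006]
force: [2.1, -7.6, 13.1]
width: 0.005
```

Run:
```python
from h import *
goto((.5892,.0798,.0554),yaw_y=-45.5)
```

```text
clock 31.57 pos [0.5826 0.0869 0.0559] ty ang -45.64 tilt [ 0.0046 -0.0019 -1.    ] F [ 2.1 -7.6 13.1] w 0.005 j [-0.13  0.6  -0.16  1.85  0.14  0.7  -1.16]
shift total (start tool frame) cm [-0.029  0.968  0.054]  turn total units [ 0.044 -0.018 -0.023] norm deg 0.3185151387505924
```

Emit:
step_arm --plan '[{"wx": 0,"wy": 0,"wz": 0,"tx": 0,"ty": -0.15,"tz": 0,"hand": 0},{"wx": 0,"wy": 0,"wz": 0,"tx": 0,"ty": -0.1,"tz": 0,"hand": 0},{"wx": 0,"wy": 0,"wz": 0,"tx": 0,"ty": 0,"tz": 0,"hand": 0},{"wx": 0,"wy": 0,"wz": 0,"tx": 0,"ty": 0,"tz": -0.5,"hand": 0},{"wx": 0,"wy": 0,"wz": 0,"tx": 0,"ty": 0.45,"tz": -0.1,"hand": 0},{"wx": 0,"wy": 0,"wz": 0,"tx": 0,"ty": 0.45,"tz": 0,"hand": 0},{"wx": 0,"wy": 0,"wz": 0,"tx": 0,"ty": 0.4,"tz": 0,"hand": 0},{"wx": 0,"wy": 0,"wz": 0,"tx": 0,"ty": 0,"tz": 0,"hand": 0},{"wx": 0,"wy": 0,"wz": 0,"tx": 0,"ty": 0,"tz": 0.3,"hand": 0},{"wx": 0,"wy": 0,"wz": 0,"tx": 0,"ty": 0,"tz": 0.2,"hand": 0}]'

```text
clock: 32.4
position: [0.5878, 0.0816, 0.0554]
ee_rot: [2.908, 1.189, 0.001]
force: [-2.2, -3.4, 20.7]
width: 0.004
```

Emit:
step_arm --plan '[{"wx": 0,"wy": 0,"wz": 0,"tx": 0,"ty": 0,"tz": 0.1,"hand": 0},{"wx": 0,"wy": 0,"wz": 0,"tx": 0,"ty": 0,"tz": 0,"hand": 0},{"wx": 0,"wy": 0,"wz": 0,"tx": 0,"ty": 0,"tz": 0,"hand": 0},{"wx": 0,"wy": 0,"wz": 0,"tx": 0,"ty": -0.2,"tz": 0,"hand": 0},{"wx": 0,"wy": 0,"wz": 0,"tx": 0,"ty": -0.2,"tz": 0,"hand": 0},{"wx": 0,"wy": 0,"wz": 0,"tx": 0,"ty": -0.2,"tz": 0,"hand": 0},{"wx": 0,"wy": 0,"wz": 0,"tx": 0,"ty": -0.2,"tz": 0,"hand": 0},{"wx": 0,"wy": 0,"wz": 0,"tx": 0,"ty": 0,"tz": 0,"hand": 0},{"wx": 0,"wy": 0,"wz": 0,"tx": 0,"ty": 0,"tz": 0,"hand": 0},{"wx": 0,"wy": 0,"wz": 0,"tx": 0,"ty": 0,"tz": 0,"hand": 0}]'

```text
clock: 33.23
position: [0.5845, 0.0848, 0.0559]
ee_rot: [2.905, 1.184, 0.006]
force: [3.1, -8.4, 13.3]
width: 0.005
```

Run:
```python
from h import *
goto((.5892,.0798,.0554),yaw_y=-45.5)
```

```text
clock 33.23 pos [0.5845 0.0848 0.0559] ty ang -45.65 tilt [ 0.0049 -0.0024 -1.    ] F [ 3.1 -8.4 13.3] w 0.005 j [-0.13  0.6  -0.15  1.84  0.14  0.7  -1.16]
shift total (start tool frame) cm [-0.011  0.684  0.057]  turn total units [ 0.049 -0.017 -0.024] norm deg 0.34487899015486323
```

Emit:
step_arm --plan '[{"wx": 0,"wy": 0,"wz": 0,"tx": 0,"ty": 0,"tz": -1.5,"hand": 0},{"wx": 0,"wy": 0,"wz": 0,"tx": 0,"ty": 0,"tz": -2.5,"hand": 0},{"wx": 0,"wy": 0,"wz": 0,"tx": -2,"ty": 0.8,"tz": -2.5,"hand": 0},{"wx": 0,"wy": 0,"wz": 0,"tx": -3.3,"ty": 1.2,"tz": 0,"hand": 0},{"wx": 0,"wy": 0,"wz": 0,"tx": -3.5,"ty": 1.2,"tz": 0,"hand": 0.2},{"wx": 0,"wy": 0,"wz": 0,"tx": -3.5,"ty": 1.2,"tz": 0,"hand": 0.4},{"wx": 0,"wy": 0,"wz": 0,"tx": -3.5,"ty": 1.2,"tz": 0,"hand": 0.5},{"wx": 0,"wy": 0,"wz": 0,"tx": -3.5,"ty": 1.2,"tz": 0,"hand": 0.5},{"wx": 0,"wy": 0,"wz": 0,"tx": -3.5,"ty": 1.2,"tz": 0,"hand": 0.5},{"wx": 0,"wy": 0,"wz": 0,"tx": -3.5,"ty": 1.2,"tz": 0,"hand": 0.5}]'

```text
clock: 34.07
position: [0.4575, -0.1636, 0.1192]
ee_rot: [-2.907, -1.19, 0.0]
force: [0.8, 0.0, -0.5]
width: 0.392
```

Run:
```python
from h import *
A=[arm.get_image('top')[0].astype(float) for _ in range(5)]
B=[arm.get_image('scene')[0].astype(float) for _ in range(5)]
a=np.mean(A,0);b=np.mean(B,0); np.savez('pics/avg3.npz',a=a,b=b);goto(None)
L=[np.load('pics/avg%d.npz'%i) for i in (1,2,3)]
def f(n,x0,y0): return np.hstack([cv2.resize(k[n][y0:y0+34,x0:x0+32].clip(0,255).astype(np.uint8),None,fx=8,fy=8,interpolation=cv2.INTER_CUBIC) for k in L])
save('pics/cmp3.png',np.vstack([f('a',170,170),f('b',272,152)]))
crop('',a.astype(np.uint8),160,140,270,220,7,'pics/t12.png')
```

```text
clock 34.57 pos [ 0.4593 -0.1613  0.1194] ty ang -45.38 tilt [ 2.e-04  3.e-04 -1.e+00] F [ 1.   0.7 -0.1] w 0.498 j [ 0.35  0.38 -0.16  2.04  0.09  0.72 -0.65]
```

View pics/cmp3.png

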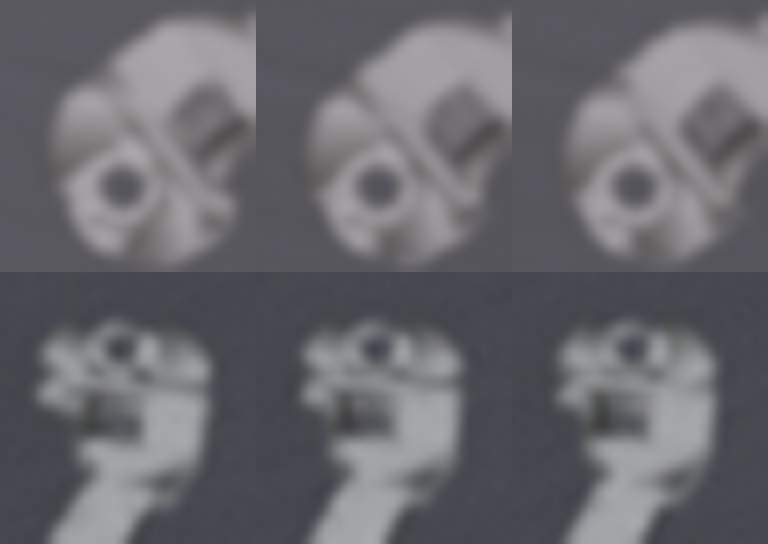

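View pics/t12.png

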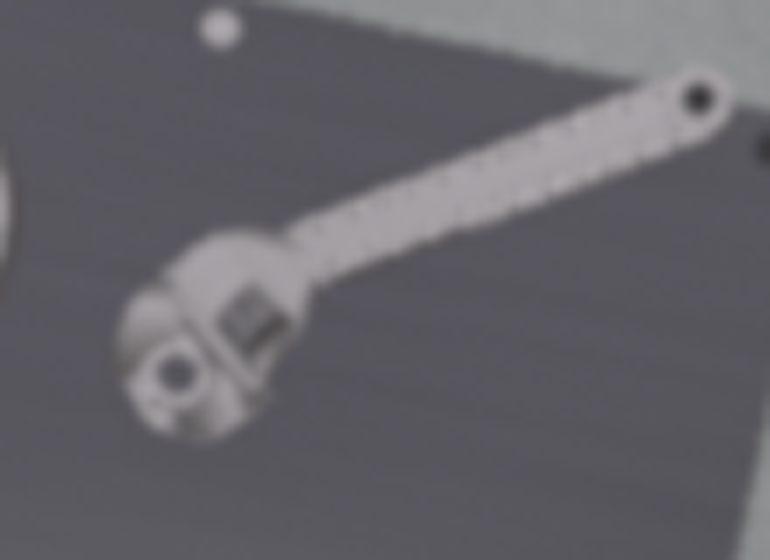

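Run:
```python
from h import *
from scipy.optimize import minimize
L=[np.load('pics/avg%d.npz'%i) for i in (1,2,3)]
def reg(n,A,B,box):
    x0,y0,x1,y1=box; a=A[n].mean(2).astype(np.float32);b=B[n].mean(2).astype(np.float32)
    p=a[y0:y1,x0:x1]
    def c(s):
        M=np.float32([[1,0,s[0]],[0,1,s[1]]]); w=cv2.warpAffine(b,M,(b.shape[1],b.shape[0]),flags=cv2.INTER_CUBIC+cv2.WARP_INVERSE_MAP)[y0:y1,x0:x1]
        return ((w-w.mean()-p+p.mean())**2).mean()
    r=minimize(c,[0,0],method='Nelder-Mead',options=dict(initial_simplex=[[0,0],[.5,0],[0,.5]])); return r.x.round(2),round(r.fun,1)
# top: moving jaw region px approx (190..202,190..204) ; head (182..200,172..186)
for i,j in ((0,1),(1,2)):
  print('top jaw',reg('a',L[i],L[j],(191,190,203,203)),'head',reg('a',L[i],L[j],(180,171,206,186)),'nut/stud',reg('a',L[i],L[j],(181,190,189,198)))
  print('scene jaw',reg('b',L[i],L[j],(274,156,284,172)),'head',reg('b',L[i],L[j],(288,163,301,182)))
```

```text
top jaw (array([-0.29, -0.5 ]), np.float64(42.9)) head (array([-0.21,  0.55]), np.float64(23.4)) nut/stud (array([0.01, 0.04]), np.float64(6.7))
scene jaw (array([ 0.58, -0.09]), np.float64(34.0)) head (array([-0.28, -0.3 ]), np.float64(21.4))
top jaw (array([-0.09, -0.06]), np.float64(4.7)) head (array([0.17, 0.02]), np.float64(12.3)) nut/stud (array([0., 0.]), np.float64(0.2))
scene jaw (array([-0.02,  0.03]), np.float64(5.4)) head (array([-0.2, -0. ]), np.float64(15.3))
```

Run:
```python
from h import *
rows((.5875,.0815,.060),-45.4,10)
```

```text
0 [ 2.62 -0.83  0.59] wz 0.0
1 [ 2.62 -0.83  0.59] wz 0.0
2 [ 2.62 -0.83  0.59] wz 0.0
3 [ 2.62 -0.83  0.59] wz 0.0
4 [ 2.62 -0.83  0.59] wz 0.0
5 [ 2.62 -0.83  0.59] wz 0.0
6 [ 2.62 -0.83  0.59] wz 0.0
7 [ 2.62 -0.83  0.59] wz 0.0
8 [ 2.62 -0.83  0.59] wz 0.0
9 [ 2.62 -0.83  0.59] wz 0.0
```

Emit:
step_arm --plan '[{"wx": 0,"wy": 0,"wz": 0,"tx": 2.6,"ty": -0.83,"tz": 0,"hand": 0},{"wx": 0,"wy": 0,"wz": 0,"tx": 2.6,"ty": -0.83,"tz": 0,"hand": 0},{"wx": 0,"wy": 0,"wz": 0,"tx": 2.6,"ty": -0.83,"tz": 0,"hand": 0},{"wx": 0,"wy": 0,"wz": 0,"tx": 2.6,"ty": -0.83,"tz": 0,"hand": 0},{"wx": 0,"wy": 0,"wz": 0,"tx": 2.6,"ty": -0.83,"tz": 0.5,"hand": 0},{"wx": 0,"wy": 0,"wz": 0,"tx": 2.6,"ty": -0.83,"tz": 1,"hand": 0},{"wx": 0,"wy": 0,"wz": 0,"tx": 2.6,"ty": -0.83,"tz": 1,"hand": 0},{"wx": 0,"wy": 0,"wz": 0,"tx": 2.6,"ty": -0.83,"tz": 1,"hand": 0},{"wx": 0,"wy": 0,"wz": 0,"tx": 2.6,"ty": -0.83,"tz": 1,"hand": 0},{"wx": 0,"wy": 0,"wz": 0,"tx": 2.6,"ty": -0.83,"tz": 0.9,"hand": 0}]'

```text
clock: 35.4
position: [0.5863, 0.0811, 0.0646]
ee_rot: [-2.907, -1.191, 0.001]
force: [0.5, -0.3, 0.2]
width: 0.006
```

Emit:
step_arm --plan '[{"wx": 0,"wy": 0,"wz": 0,"tx": 0,"ty": 0,"tz": 0,"hand": 0},{"wx": 0,"wy": 0,"wz": 0,"tx": 0,"ty": 0,"tz": 0,"hand": 0},{"wx": 0,"wy": 0,"wz": 0,"tx": 0,"ty": 0,"tz": 0,"hand": 0},{"wx": 0,"wy": 0,"wz": 0,"tx": 0,"ty": 0,"tz": 0,"hand": 0},{"wx": 0,"wy": 0,"wz": 0,"tx": 0,"ty": 0,"tz": 0,"hand": 0},{"wx": 0,"wy": 0,"wz": 0,"tx": 0,"ty": 0,"tz": 0,"hand": 0},{"wx": 0,"wy": 0,"wz": 0,"tx": 0,"ty": 0,"tz": 0,"hand": 0},{"wx": 0,"wy": 0,"wz": 0,"tx": 0,"ty": 0,"tz": 0,"hand": 0},{"wx": 0,"wy": 0,"wz": 0,"tx": 0,"ty": 0,"tz": 0,"hand": 0},{"wx": 0,"wy": 0,"wz": 0,"tx": 0,"ty": 0,"tz": 0,"hand": 0}]'

```text
clock: 36.23
position: [0.586, 0.0788, 0.0655]
ee_rot: [2.908, 1.189, 0.0]
force: [-0.6, -0.4, 0.7]
width: 0.004
```

Run:
```python
from h import *
goto((.588,.0812,.0554),yaw_y=-45.4)
```

```text
clock 36.23 pos [0.586  0.0788 0.0655] ty ang -45.53 tilt [ 1.e-04 -0.e+00 -1.e+00] F [-0.6 -0.4  0.7] w 0.004 j [-0.11  0.59 -0.16  1.83  0.13  0.73 -1.14]
shift total (start tool frame) cm [ 0.31  -0.037  1.008]  turn total units [ 0.001 -0.    -0.021] norm deg 0.12594161609819093
```

Emit:
step_arm --plan '[{"wx": 0,"wy": 0,"wz": 0,"tx": 0.3,"ty": -0.04,"tz": 0.3,"hand": 0},{"wx": 0,"wy": 0,"wz": 0,"tx": 0,"ty": 0,"tz": 0.4,"hand": 0},{"wx": 0,"wy": 0,"wz": 0,"tx": 0,"ty": 0,"tz": 0.3,"hand": 0},{"wx": 0,"wy": 0,"wz": 0,"tx": 0,"ty": 0,"tz": 0.1,"hand": 0},{"wx": 0,"wy": 0,"wz": 0,"tx": 0,"ty": 0,"tz": 0.1,"hand": 0},{"wx": 0,"wy": 0,"wz": 0,"tx": 0,"ty": 0,"tz": 0,"hand": 0},{"wx": 0,"wy": 0,"wz": 0,"tx": 0,"ty": -0.2,"tz": 0,"hand": 0},{"wx": 0,"wy": 0,"wz": 0,"tx": 0,"ty": -0.2,"tz": 0,"hand": 0},{"wx": 0,"wy": 0,"wz": 0,"tx": 0,"ty": -0.2,"tz": 0,"hand": 0},{"wx": 0,"wy": 0,"wz": 0,"tx": 0,"ty": 0,"tz": 0,"hand": 0}]'

```text
clock: 37.07
position: [0.5879, 0.0821, 0.0556]
ee_rot: [2.904, 1.183, 0.01]
force: [5.9, -10.0, 15.4]
width: 0.001
```

Emit:
step_arm --plan '[{"wx": 0,"wy": 0,"wz": 0,"tx": 0,"ty": 0,"tz": 0,"hand": 0},{"wx": 0,"wy": 0,"wz": 0,"tx": 0,"ty": 0,"tz": 0,"hand": 0},{"wx": 0,"wy": 0,"wz": 0,"tx": 0,"ty": 0,"tz": 0,"hand": 0},{"wx": 0,"wy": 0,"wz": 0,"tx": 0,"ty": 0,"tz": 0,"hand": 0},{"wx": 0,"wy": 0,"wz": 0,"tx": 0,"ty": 0,"tz": 0,"hand": 0},{"wx": 0,"wy": 0,"wz": 0,"tx": 0,"ty": 0,"tz": 0,"hand": 0},{"wx": 0,"wy": 0,"wz": 0,"tx": 0,"ty": 0,"tz": 0,"hand": 0},{"wx": 0,"wy": 0,"wz": 0,"tx": 0,"ty": 0,"tz": 0,"hand": 0},{"wx": 0,"wy": 0,"wz": 0,"tx": 0,"ty": 0,"tz": 0,"hand": 0},{"wx": 0,"wy": 0,"wz": 0,"tx": 0,"ty": 0,"tz": 0,"hand": 0}]'

```text
clock: 37.9
position: [0.5879, 0.0821, 0.0555]
ee_rot: [2.905, 1.182, 0.009]
force: [5.6, -10.5, 16.6]
width: 0.007
```

Run:
```python
from h import *
goto((.588,.0812,.0554),yaw_y=-45.4)
u=np.array([-.7,.714])
for _ in range(1): print(arm.observe()['force'][:2]@u)
```

```text
clock 37.9 pos [0.5879 0.0821 0.0555] ty ang -45.7 tilt [ 0.0076 -0.0028 -1.    ] F [  5.6 -10.5  16.6] w 0.007 j [-0.13  0.61 -0.15  1.84  0.14  0.7  -1.15]
shift total (start tool frame) cm [-0.056  0.075  0.015]  turn total units [ 0.07  -0.033 -0.05 ] norm deg 0.5538879777477638
-11.410708905272799
```

Emit:
step_arm --plan '[{"wx": 0,"wy": 0,"wz": 0,"tx": 0,"ty": 0,"tz": -0.5,"hand": 0},{"wx": 0,"wy": 0,"wz": 0,"tx": 0,"ty": 0,"tz": -2,"hand": 0},{"wx": 0,"wy": 0,"wz": -1,"tx": 0,"ty": 0,"tz": -3,"hand": 0.3},{"wx": 0,"wy": 0,"wz": -1,"tx": 0,"ty": 0,"tz": -1,"hand": 0.6},{"wx": 0,"wy": 0,"wz": -1,"tx": 0,"ty": 0,"tz": 0,"hand": 0.6},{"wx": 0,"wy": 0,"wz": -1,"tx": 0,"ty": 0,"tz": 0,"hand": 0.6},{"wx": 0,"wy": 0,"wz": -1,"tx": 0,"ty": 0,"tz": 0,"hand": 0.6},{"wx": 0,"wy": 0,"wz": -1,"tx": 0,"ty": 0,"tz": 0,"hand": 0.6},{"wx": 0,"wy": 0,"wz": -1,"tx": 0,"ty": 0,"tz": 0,"hand": 0.6},{"wx": 0,"wy": 0,"wz": -1,"tx": 0,"ty": 0,"tz": 0,"hand": 0.6}]'

```text
clock: 38.73
position: [0.5833, 0.0857, 0.1179]
ee_rot: [-2.166, -2.275, 0.001]
force: [0.3, 0.4, 0.6]
width: 0.535
```

Run:
```python
from h import *
def q(x0,y0,s,x,y): return (x0+(x+.5)/s-.5,y0+(y+.5)/s-.5)
for z in (.021,):
    H=ray('top',[q(160,140,7,698,98)],z)[0]; st=ray('top',[q(160,140,7,176,373)],.032)[0]
    d=(st-H)[:2]; print(H,st,np.linalg.norm(d)*1e3,'heading',np.degrees(np.arctan2(d[1],d[0]))-np.degrees(np.arcsin(.0259/np.linalg.norm(d))))
N=np.array([.5615,.1104]); h=np.radians(112.2)
c,s=np.cos(h),np.sin(h); P=N+np.array([[c,-s],[s,c]])@[-.161,-.0259]; print(P)
goto(None); rows((*P,.07),22.2,7)
```

```text
[ 0.67374335 -0.07911693  0.021     ] [0.56129806 0.10907213 0.032     ] 219.2237773708167 heading 114.07383533098786
[ 0.64631241 -0.02887909]
clock 38.73 pos [0.5833 0.0857 0.1179] ty ang 2.8 tilt [-9.e-04  0.e+00 -1.e+00] F [0.3 0.4 0.6] w 0.535 j [ 0.04  0.55 -0.39  1.78  0.26  0.86 -0.43]
0 [-1.68  0.82  0.68] wz -0.462
1 [-1.72  0.74  0.68] wz -0.462
2 [-1.75  0.65  0.68] wz -0.462
3 [-1.78  0.57  0.68] wz -0.462
4 [-1.81  0.48  0.68] wz -0.462
5 [-1.83  0.39  0.68] wz -0.462
6 [-1.84  0.31  0.68] wz -0.462
```

Run:
```python
from h import *
b=np.load('pics/avg3.npz')['b'].astype(np.uint8); crop('',b,235,140,325,225,7,'pics/s12.png')
```

```text
(no output)
```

View pics/s12.png

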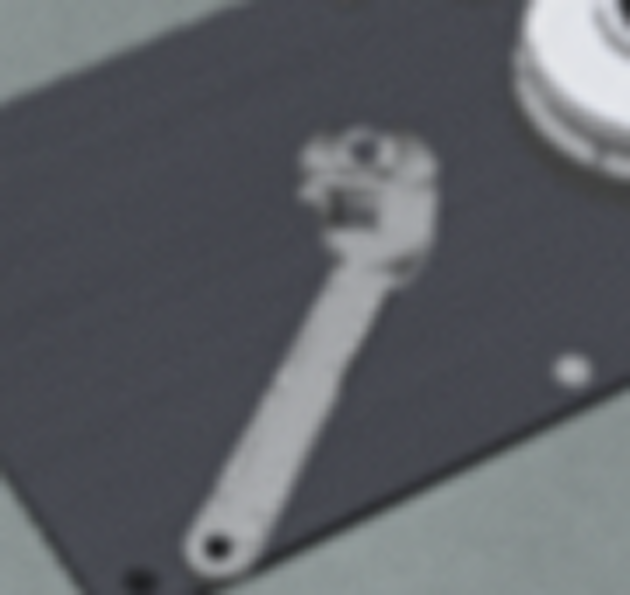

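Run:
```python
from h import *
def q(x0,y0,s,x,y): return (x0+(x+.5)/s-.5,y0+(y+.5)/s-.5)
H=ray('scene',[q(235,140,7,217,547)],.021)[0]; st=ray('scene',[q(235,140,7,365,150)],.032)[0]
d=(st-H)[:2];print(H,st,np.linalg.norm(d)*1e3,'heading',np.degrees(np.arctan2(d[1],d[0]))-np.degrees(np.arcsin(.0259/np.linalg.norm(d))))
N=np.array([.5615,.1104]); h=np.radians(114)
c,s=np.cos(h),np.sin(h); P=N+np.array([[c,-s],[s,c]])@[-.161,-.0259]; print(P)
goto(None); rows((*P,.07),24,8)
```

```text
[ 0.66759214 -0.07513809  0.021     ] [0.56097107 0.11061829 0.032     ] 214.18096534634572 heading 112.90957051047899
[ 0.65064543 -0.02614634]
clock 38.73 pos [0.5833 0.0857 0.1179] ty ang 2.8 tilt [-9.e-04  0.e+00 -1.e+00] F [0.3 0.4 0.6] w 0.535 j [ 0.04  0.55 -0.39  1.78  0.26  0.86 -0.43]
0 [-1.44  0.77  0.6 ] wz -0.442
1 [-1.47  0.71  0.6 ] wz -0.442
2 [-1.5   0.64  0.6 ] wz -0.442
3 [-1.53  0.57  0.6 ] wz -0.442
4 [-1.56  0.5   0.6 ] wz -0.442
5 [-1.58  0.42  0.6 ] wz -0.442
6 [-1.59  0.35  0.6 ] wz -0.442
7 [-1.61  0.28  0.6 ] wz -0.442
```

Emit:
step_arm --plan '[{"wx": 0,"wy": 0,"wz": -0.44,"tx": -1.44,"ty": 0.77,"tz": 0.3,"hand": 0.6},{"wx": 0,"wy": 0,"wz": -0.44,"tx": -1.47,"ty": 0.7,"tz": 0.3,"hand": 0.6},{"wx": 0,"wy": 0,"wz": -0.44,"tx": -1.5,"ty": 0.6,"tz": 0.4,"hand": 0.6},{"wx": 0,"wy": 0,"wz": -0.44,"tx": -1.53,"ty": 0.56,"tz": 0.5,"hand": 0.6},{"wx": 0,"wy": 0,"wz": -0.44,"tx": -1.56,"ty": 0.48,"tz": 0.8,"hand": 0.6},{"wx": 0,"wy": 0,"wz": -0.44,"tx": -1.58,"ty": 0.4,"tz": 0.8,"hand": 0.6},{"wx": 0,"wy": 0,"wz": -0.44,"tx": -1.59,"ty": 0.33,"tz": 0.8,"hand": 0.6},{"wx": 0,"wy": 0,"wz": -0.44,"tx": -1.61,"ty": 0.26,"tz": 0.8,"hand": 0.6},{"wx": 0,"wy": 0,"wz": 0,"tx": 0,"ty": 0,"tz": 0,"hand": 0.6},{"wx": 0,"wy": 0,"wz": 0,"tx": 0,"ty": 0,"tz": 0,"hand": 0.6}]'

```text
clock: 39.57
position: [0.6486, -0.0277, 0.0703]
ee_rot: [-1.722, -2.625, 0.001]
force: [-0.3, 0.3, 0.3]
width: 0.598
```

Run:
```python
from h import *
goto((.6494,-.0269,.037),yaw_y=23.5)
p,d=grab('scene');crop('',p,235,120,325,225,6,'pics/s13.png')
```

```text
clock 39.57 pos [ 0.6486 -0.0277  0.0703] ty ang 23.46 tilt [-2.e-03  2.e-04 -1.e+00] F [-0.3  0.3  0.3] w 0.598 j [ 0.25  0.7  -0.44  1.65  0.37  0.87  0.06]
shift total (start tool frame) cm [0.038 0.112 3.328]  turn total units [-0.017 -0.01  -0.006] norm deg 0.12083404147972482
```

View pics/s13.png

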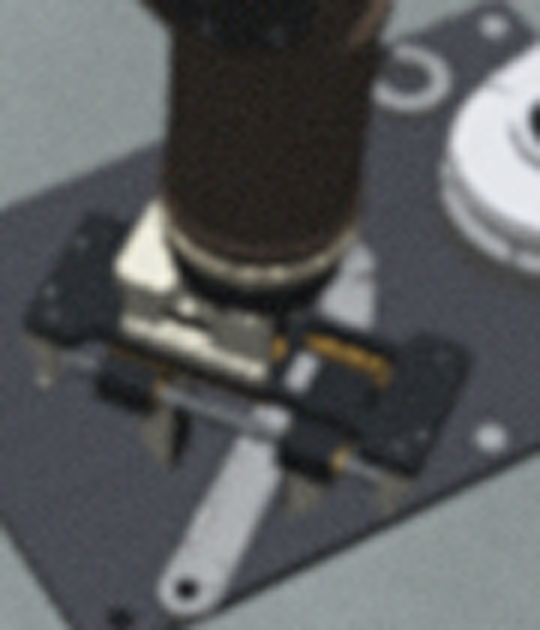

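Emit:
step_arm --plan '[{"wx": 0,"wy": 0,"wz": 0,"tx": 0,"ty": 0,"tz": 0.5,"hand": 0.6},{"wx": 0,"wy": 0,"wz": 0,"tx": 0,"ty": 0,"tz": 0.8,"hand": 0.6},{"wx": 0,"wy": 0,"wz": 0,"tx": 0,"ty": 0,"tz": 0.8,"hand": 0.6},{"wx": 0,"wy": 0,"wz": 0,"tx": 0,"ty": 0,"tz": 0.6,"hand": 0.6},{"wx": 0,"wy": 0,"wz": 0,"tx": 0,"ty": 0,"tz": 0.3,"hand": 0.6},{"wx": 0,"wy": 0,"wz": 0,"tx": 0,"ty": 0,"tz": 0,"hand": 0.5},{"wx": 0,"wy": 0,"wz": 0,"tx": 0,"ty": 0,"tz": 0,"hand": 0.4},{"wx": 0,"wy": 0,"wz": 0,"tx": 0,"ty": 0,"tz": 0,"hand": 0.38},{"wx": 0,"wy": 0,"wz": 0,"tx": 0,"ty": 0,"tz": 0,"hand": 0.38},{"wx": 0,"wy": 0,"wz": 0,"tx": 0,"ty": 0,"tz": 0,"hand": 0.38}]' --force 10

```text
clock: 40.45
position: [0.6494, -0.027, 0.0418]
ee_rot: [1.72, 2.628, 0.001]
force: [0.7, -0.6, 0.9]
width: 0.384
```

```bash
cat > arc.py <<'E'
from h import *
import sys
N=np.array([.5615,.1104])
def arc(h_end,n):
    s=arm.observe();M=R.from_rotvec(s['ee_rot']).as_matrix();y0=np.degrees(np.arctan2(M[1,1],M[0,1]))
    rel=s['position'][:2]-N
    dy=(h_end-90)-y0; Mc=M.copy(); p=s['position'].copy()
    for i in range(n):
        a=np.radians(dy/n*(i+1)); c,sn=np.cos(a),np.sin(a)
        t=np.r_[N+np.array([[c,-sn],[sn,c]])@rel,p[2]]
        print(i,(Mc.T@(t-p)*100).round(3),'wz',round(-dy/n/6,3)); p=t
        Mc=Mc@R.from_euler('z',-dy/n,degrees=True).as_matrix()
E
python3 - <<'E'
from arc import *
goto(None); arc(53.5,12); print(arm.observe()['position'])
E
```

```text
clock 40.45 pos [ 0.6494 -0.027   0.0418] ty ang 23.6 tilt [ 7.e-04 -0.e+00 -1.e+00] F [ 0.7 -0.6  0.9] w 0.384 j [ 0.24  0.73 -0.43  1.67  0.39  0.82  0.05]
0 [-1.620e-01 -1.417e+00 -1.000e-03] wz 0.835
1 [-1.620e-01 -1.417e+00 -1.000e-03] wz 0.835
2 [-1.620e-01 -1.417e+00 -1.000e-03] wz 0.835
3 [-1.620e-01 -1.417e+00 -1.000e-03] wz 0.835
4 [-1.620e-01 -1.417e+00 -1.000e-03] wz 0.835
5 [-1.620e-01 -1.417e+00 -1.000e-03] wz 0.835
6 [-1.620e-01 -1.417e+00 -1.000e-03] wz 0.835
7 [-1.620e-01 -1.417e+00 -1.000e-03] wz 0.835
8 [-1.620e-01 -1.417e+00 -1.000e-03] wz 0.835
9 [-1.620e-01 -1.417e+00 -1.000e-03] wz 0.835
10 [-1.620e-01 -1.417e+00 -1.000e-03] wz 0.835
11 [-1.620e-01 -1.417e+00 -1.000e-03] wz 0.835
[ 0.64943841 -0.02701917  0.04179263]
```

Emit:
step_arm --plan '[{"wx": 0,"wy": 0,"wz": 0,"tx": 0,"ty": 0,"tz": 0.3,"hand": 0.36},{"wx": 0,"wy": 0,"wz": 0,"tx": 0,"ty": 0,"tz": 0.1,"hand": 0.34},{"wx": 0,"wy": 0,"wz": 0.3,"tx": -0.06,"ty": -0.5,"tz": 0,"hand": 0.34},{"wx": 0,"wy": 0,"wz": 0.5,"tx": -0.1,"ty": -0.85,"tz": 0,"hand": 0.34},{"wx": 0,"wy": 0,"wz": 0.5,"tx": -0.1,"ty": -0.85,"tz": 0,"hand": 0.34},{"wx": 0,"wy": 0,"wz": 0.5,"tx": -0.1,"ty": -0.85,"tz": 0,"hand": 0.34},{"wx": 0,"wy": 0,"wz": 0.5,"tx": -0.1,"ty": -0.85,"tz": 0,"hand": 0.34},{"wx": 0,"wy": 0,"wz": 0.5,"tx": -0.1,"ty": -0.85,"tz": 0,"hand": 0.34},{"wx": 0,"wy": 0,"wz": 0.5,"tx": -0.1,"ty": -0.85,"tz": 0,"hand": 0.34},{"wx": 0,"wy": 0,"wz": 0.5,"tx": -0.1,"ty": -0.85,"tz": 0,"hand": 0.34}]'

```text
clock: 41.28
position: [0.5893, -0.0497, 0.0378]
ee_rot: [2.21, 2.231, 0.003]
force: [3.9, 0.4, -2.4]
width: 0.339
```

Run:
```python
from arc import *
s=arm.observe();goto(None); r=s['position'][:2]-N; print('radius',np.linalg.norm(r),'ang',np.degrees(np.arctan2(r[1],r[0])))
p,d=grab('scene');crop('',p,220,110,330,225,5,'pics/s14.png')
```

```text
clock 41.28 pos [ 0.5893 -0.0497  0.0378] ty ang 0.55 tilt [ 2.5e-03  2.0e-04 -1.0e+00] F [ 3.9  0.4 -2.4] w 0.339 j [ 0.22  0.65 -0.33  1.84  0.31  0.7  -0.27]
radius 0.16253050150611462 ang -80.16437830970703
```

View pics/s14.png

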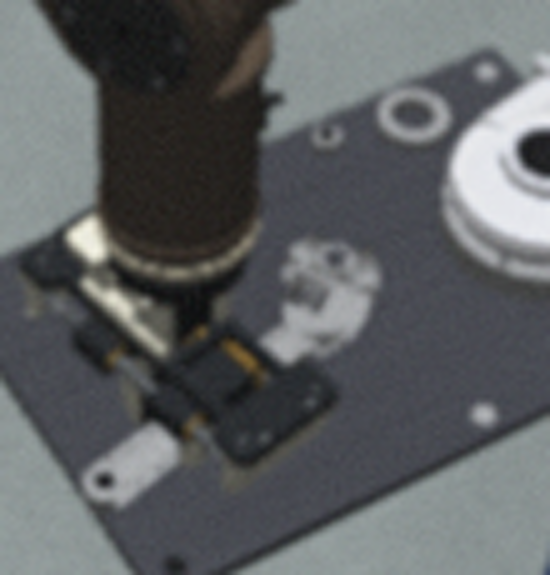

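Emit:
step_arm --plan '[{"wx": 0,"wy": 0,"wz": 0.6,"tx": -0.12,"ty": -1.02,"tz": 0,"hand": 0.34},{"wx": 0,"wy": 0,"wz": 0.6,"tx": -0.12,"ty": -1.02,"tz": 0,"hand": 0.34},{"wx": 0,"wy": 0,"wz": 0.6,"tx": -0.12,"ty": -1.02,"tz": 0,"hand": 0.34},{"wx": 0,"wy": 0,"wz": 0.6,"tx": -0.12,"ty": -1.02,"tz": 0,"hand": 0.34},{"wx": 0,"wy": 0,"wz": 0.6,"tx": -0.12,"ty": -1.02,"tz": 0,"hand": 0.34},{"wx": 0,"wy": 0,"wz": 0.6,"tx": -0.12,"ty": -1.02,"tz": 0,"hand": 0.34},{"wx": 0,"wy": 0,"wz": 0.6,"tx": -0.12,"ty": -1.02,"tz": 0,"hand": 0.34},{"wx": 0,"wy": 0,"wz": 0.6,"tx": -0.12,"ty": -1.02,"tz": 0,"hand": 0.34},{"wx": 0,"wy": 0,"wz": 0.4,"tx": -0.08,"ty": -0.68,"tz": 0,"hand": 0.34},{"wx": 0,"wy": 0,"wz": 0,"tx": 0,"ty": 0,"tz": 0,"hand": 0.34}]'

```text
clock: 42.17
position: [0.5005, -0.04, 0.0376]
ee_rot: [2.727, 1.559, -0.001]
force: [2.9, -1.1, -0.9]
width: 0.339
```

Run:
```python
from arc import *
p,d=grab('scene');crop('',p,200,110,320,215,5,'pics/s15.png')
p,d=grab('top');crop('',p,170,150,290,260,6,'pics/t15.png')
s=arm.observe();goto(None); r=s['position'][:2]-N; print('radius',np.linalg.norm(r),'ang',np.degrees(np.arctan2(r[1],r[0])))
```

```text
clock 42.27 pos [ 0.5015 -0.0399  0.0376] ty ang -30.3 tilt [ 1.e-04 -3.e-04 -1.e+00] F [ 0.  -0.1  0.2] w 0.339 j [ 0.11  0.54 -0.19  2.06  0.18  0.56 -0.73]
radius 0.1618229019406042 ang -111.76944750837336
```

View pics/s15.png

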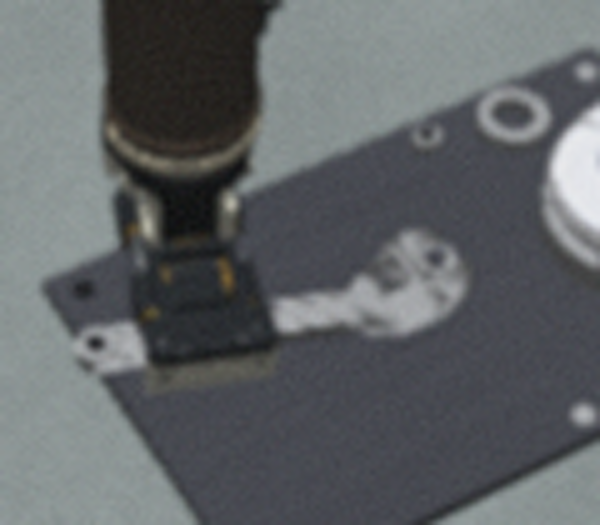

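View pics/t15.png

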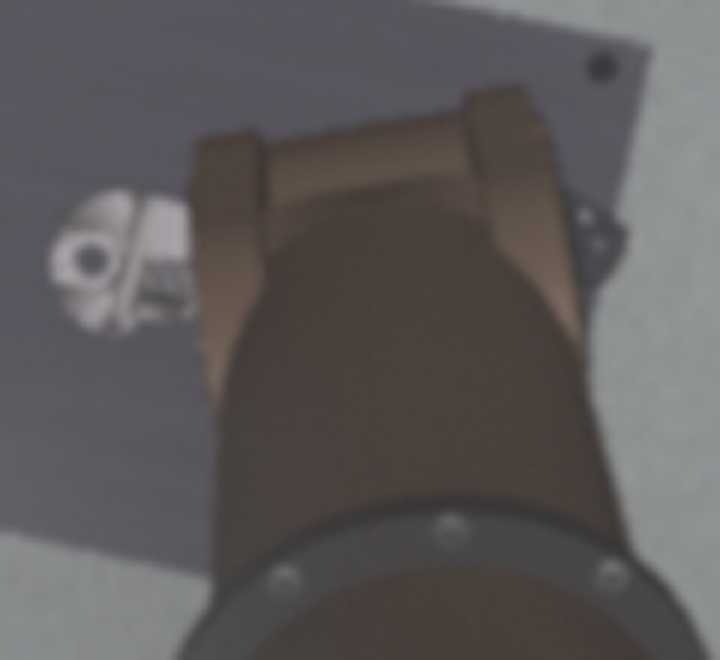

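Run:
```python
from h import *
def q(x0,y0,s,x,y): return (x0+(x+.5)/s-.5,y0+(y+.5)/s-.5)
H=ray('scene',[q(200,110,5,95,343)],.021)[0]; st=ray('scene',[q(200,110,5,437,257)],.032)[0]
for s_ in (st,np.array([.56097,.11062,.032])):
    d=(s_-H)[:2];print(H,s_,np.linalg.norm(d)*1e3,'heading',np.degrees(np.arctan2(d[1],d[0]))-np.degrees(np.arcsin(.0259/np.linalg.norm(d))))
```

```text
[ 0.46861786 -0.08694841  0.021     ] [0.56155183 0.11129393 0.032     ] 218.94462491190095 heading 58.0895995545137
[ 0.46861786 -0.08694841  0.021     ] [0.56097 0.11062 0.032  ] 218.08758577536474 heading 58.12602733353879
```

Emit:
step_arm --plan '[{"wx": 0,"wy": 0,"wz": 0.3,"tx": -0.06,"ty": -0.51,"tz": 0,"hand": 0.34},{"wx": 0,"wy": 0,"wz": 0.3,"tx": -0.06,"ty": -0.51,"tz": 0,"hand": 0.34},{"wx": 0,"wy": 0,"wz": 0.3,"tx": -0.06,"ty": -0.51,"tz": 0,"hand": 0.34},{"wx": 0,"wy": 0,"wz": 0,"tx": 0,"ty": 0,"tz": 0,"hand": 0.34},{"wx": 0,"wy": 0,"wz": 0,"tx": 0,"ty": 0,"tz": 0,"hand": 0.34},{"wx": 0,"wy": 0,"wz": 0,"tx": 0,"ty": 0,"tz": 0,"hand": 0.34},{"wx": 0,"wy": 0,"wz": 0,"tx": 0,"ty": 0,"tz": 0,"hand": 0.34},{"wx": 0,"wy": 0,"wz": 0,"tx": 0,"ty": 0,"tz": 0,"hand": 0.34},{"wx": 0,"wy": 0,"wz": 0,"tx": 0,"ty": 0,"tz": 0,"hand": 0.34},{"wx": 0,"wy": 0,"wz": 0,"tx": 0,"ty": 0,"tz": 0,"hand": 0.34}]'

```text
clock: 43.1
position: [0.488, -0.0334, 0.0376]
ee_rot: [2.796, 1.431, 0.001]
force: [3.3, -4.8, 2.2]
width: 0.343
```

Run:
```python
from arc import *
B=np.mean([arm.get_image('scene')[0].astype(float) for _ in range(3)],0).astype(np.uint8)
crop('',B,200,140,310,200,7,'pics/s16.png')
s=arm.observe();goto(None); r=s['position'][:2]-N; print('radius',np.linalg.norm(r),'ang',np.degrees(np.arctan2(r[1],r[0])))
```

```text
clock 43.25 pos [ 0.488  -0.0334  0.0376] ty ang -35.8 tilt [ 1.e-03 -3.e-04 -1.e+00] F [ 4.1 -4.1  1.3] w 0.343 j [ 0.08  0.52 -0.16  2.1   0.16  0.53 -0.82]
radius 0.1615469258184968 ang -117.07044650677976
```

View pics/s16.png

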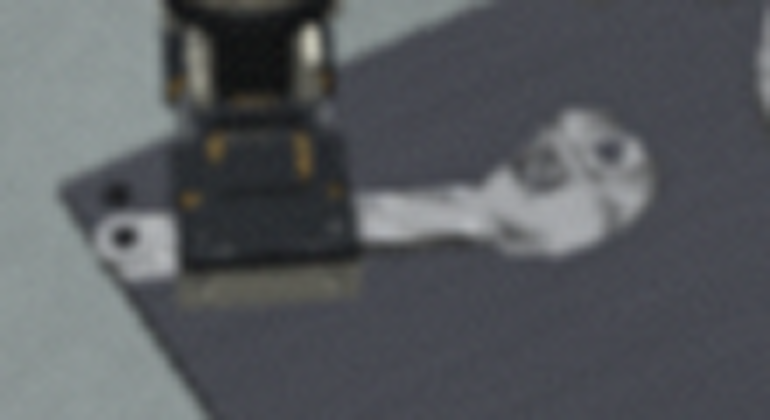

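```bash
cat > hd.py <<'E'
from h import *
def q(x0,y0,s,x,y): return (x0+(x+.5)/s-.5,y0+(y+.5)/s-.5)
def head(n,h,st):
    H=ray(n,[h],.021)[0]; S=ray(n,[st],.032)[0]; d=(S-H)[:2]
    print(n,H.round(4),S.round(4),round(np.linalg.norm(d)*1e3,1),'heading',round(np.degrees(np.arctan2(d[1],d[0]))-np.degrees(np.arcsin(.0259/np.linalg.norm(d))),2))
E
python3 -c "
from hd import *
head('scene',q(200,140,7,124,236),q(200,140,7,610,150))"
```

```text
scene [ 0.4511 -0.078   0.021 ] [0.561  0.1106 0.032 ] 218.3 heading 52.96
```

Emit:
step_arm --plan '[{"wx": 0,"wy": 0,"wz": 0,"tx": 0,"ty": 0.3,"tz": 0,"hand": 0.45},{"wx": 0,"wy": 0,"wz": 0,"tx": 0,"ty": 0,"tz": 0,"hand": 0.5},{"wx": 0,"wy": 0,"wz": 0,"tx": 0,"ty": 0,"tz": -0.5,"hand": 0.5},{"wx": 0,"wy": 0,"wz": 0,"tx": 0,"ty": 0,"tz": -2,"hand": 0.5},{"wx": 0,"wy": 0,"wz": 0,"tx": 0,"ty": 0,"tz": -3,"hand": 0.5},{"wx": 0,"wy": 0,"wz": 0,"tx": -2,"ty": 0,"tz": -2,"hand": 0.5},{"wx": 0,"wy": 0,"wz": 0,"tx": -3.5,"ty": 0,"tz": 0,"hand": 0.5},{"wx": 0,"wy": 0,"wz": 0,"tx": -3.5,"ty": 0,"tz": 0,"hand": 0.5},{"wx": 0,"wy": 0,"wz": 0,"tx": -3.5,"ty": 1.5,"tz": 0,"hand": 0.5},{"wx": 0,"wy": 0,"wz": 0,"tx": -3.5,"ty": 1.5,"tz": 0,"hand": 0.5}]'

```text
clock: 44.08
position: [0.4191, -0.1824, 0.1129]
ee_rot: [-2.794, -1.434, 0.0]
force: [2.2, -0.4, 0.2]
width: 0.501
```

Emit:
step_arm --plan '[{"wx": 0,"wy": 0,"wz": 0,"tx": -3,"ty": 1.5,"tz": 0,"hand": 0.5},{"wx": 0,"wy": 0,"wz": 0,"tx": -3,"ty": 1.5,"tz": 0,"hand": 0.5},{"wx": 0,"wy": 0,"wz": 0,"tx": -2,"ty": 0,"tz": 0,"hand": 0.5},{"wx": 0,"wy": 0,"wz": 0,"tx": 0,"ty": 0,"tz": 0,"hand": 0.5},{"wx": 0,"wy": 0,"wz": 0,"tx": 0,"ty": 0,"tz": 0,"hand": 0.5},{"wx": 0,"wy": 0,"wz": 0,"tx": 0,"ty": 0,"tz": 0,"hand": 0.5},{"wx": 0,"wy": 0,"wz": 0,"tx": 0,"ty": 0,"tz": 0,"hand": 0.5},{"wx": 0,"wy": 0,"wz": 0,"tx": 0,"ty": 0,"tz": 0,"hand": 0.5},{"wx": 0,"wy": 0,"wz": 0,"tx": 0,"ty": 0,"tz": 0,"hand": 0.5},{"wx": 0,"wy": 0,"wz": 0,"tx": 0,"ty": 0,"tz": 0,"hand": 0.5}]'

```text
clock: 44.92
position: [0.3985, -0.264, 0.1125]
ee_rot: [-2.796, -1.433, -0.0]
force: [0.2, 0.9, -0.6]
width: 0.501
```

Run:
```python
from h import *
a=np.mean([arm.get_image('top')[0].astype(float) for _ in range(5)],0)
b=np.mean([arm.get_image('scene')[0].astype(float) for _ in range(5)],0); np.savez('pics/avg4.npz',a=a,b=b);goto(None)
crop('',a.astype(np.uint8),160,150,280,240,6,'pics/t17.png');crop('',b.astype(np.uint8),200,130,310,200,7,'pics/s17.png')
save('pics/tfull.png',a.astype(np.uint8))
```

```text
clock 45.42 pos [ 0.3981 -0.2647  0.1124] ty ang -35.8 tilt [ 0. -0. -1.] F [ 0.4  0.3 -0.1] w 0.496 j [ 0.59  0.38 -0.15  2.07  0.08  0.7  -0.24]
```

View pics/t17.png

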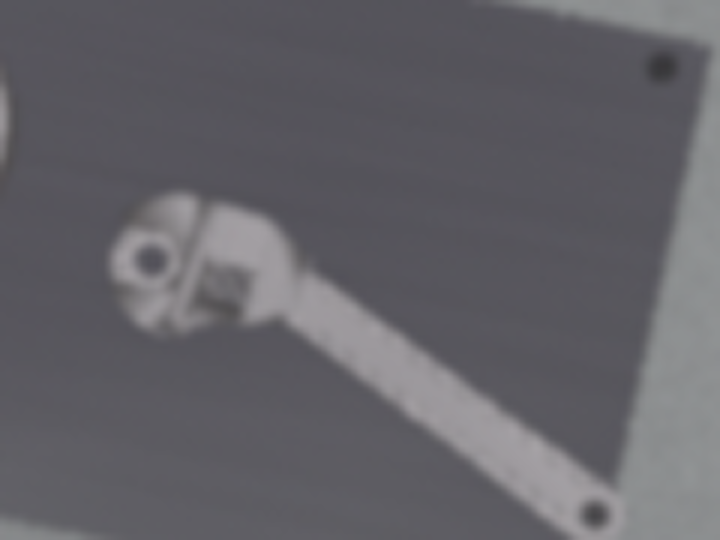

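View pics/s17.png

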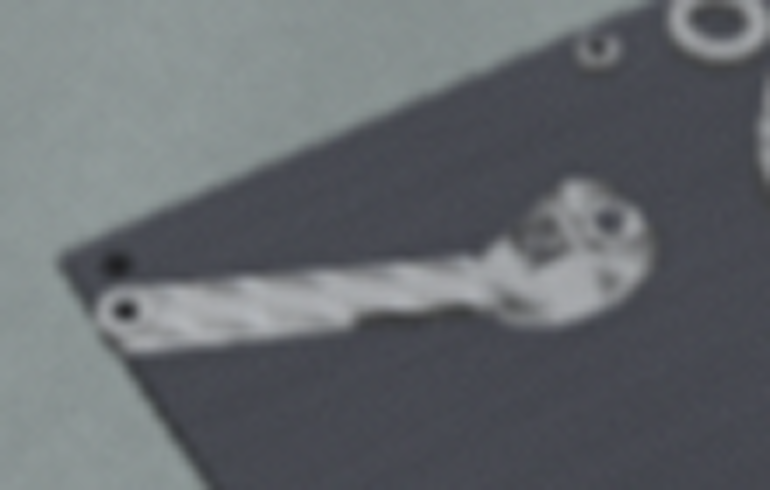

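View pics/tfull.png

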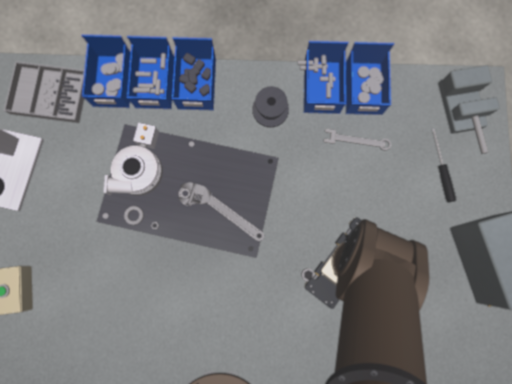

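Run:
```python
from hd import *
head('top',q(160,150,6,595,514),q(160,150,6,151,260))
head('scene',q(200,130,7,124,310),q(200,130,7,610,220))
head('top',q(160,140,7,698,98),q(160,140,7,176,373))
head('scene',q(235,140,7,217,547),q(235,140,7,365,150))
# handle direction via edges/PCA: line fit of bright handle pixels
for f,n in ((3,'a'),(4,'a')):
    im=np.load('pics/avg%d.npz'%f)[n].mean(2)
    H=ray('top',[q(160,140,7,698,98) if f==3 else q(160,150,6,595,514)],.021)[0][:2]
    hd=np.radians(113.5 if f==3 else 53)
    us=np.array([(x,y) for y in range(130,260) for x in range(170,290)]); W=ray('top',us,.022)[:,:2]-H
    l=W@[np.cos(hd),np.sin(hd)]; t=W@[-np.sin(hd),np.cos(hd)]
    val=im[us[:,1],us[:,0]]; m=(l>.015)&(l<.15)&(abs(t)<.02)
    w=np.clip(val[m]-120,0,40); L=l[m];T=t[m]
    P=np.polyfit(L,T,1,w=np.sqrt(w)); print(f,'edge-fit heading',np.degrees(hd+np.arctan(P[0])),'offset mm',P[1]*1e3, w.max())
```

```text
top [ 0.4594 -0.0841  0.021 ] [0.5611 0.109  0.032 ] 218.2 heading 55.4
scene [ 0.4528 -0.0794  0.021 ] [0.561  0.1106 0.032 ] 218.7 heading 53.55
top [ 0.6737 -0.0791  0.021 ] [0.5613 0.1091 0.032 ] 219.2 heading 114.07
scene [ 0.6676 -0.0751  0.021 ] [0.561  0.1106 0.032 ] 214.2 heading 112.91
3 edge-fit heading 113.35741554819813 offset mm 1.6069016040828947 40.0
4 edge-fit heading 55.262522656539076 offset mm 0.5680810695856293 40.0
```

Run:
```python
from h import *
rows((.4925,-.0355,.1124),-35.8,8)
```

```text
0 [ 3.01 -0.72  0.  ] wz 0.0
1 [ 3.01 -0.72  0.  ] wz 0.0
2 [ 3.01 -0.72  0.  ] wz 0.0
3 [ 3.01 -0.72  0.  ] wz 0.0
4 [ 3.01 -0.72  0.  ] wz 0.0
5 [ 3.01 -0.72  0.  ] wz 0.0
6 [ 3.01 -0.72  0.  ] wz 0.0
7 [ 3.01 -0.72  0.  ] wz 0.0
```

Emit:
step_arm --plan '[{"wx": 0,"wy": 0,"wz": 0,"tx": 3,"ty": -0.72,"tz": 0,"hand": 0.5},{"wx": 0,"wy": 0,"wz": 0,"tx": 3,"ty": -0.72,"tz": 0,"hand": 0.5},{"wx": 0,"wy": 0,"wz": 0,"tx": 3,"ty": -0.72,"tz": 0,"hand": 0.5},{"wx": 0,"wy": 0,"wz": 0,"tx": 3,"ty": -0.72,"tz": 0,"hand": 0.5},{"wx": 0,"wy": 0,"wz": 0,"tx": 3,"ty": -0.72,"tz": 0,"hand": 0.5},{"wx": 0,"wy": 0,"wz": 0,"tx": 3,"ty": -0.72,"tz": 0,"hand": 0.5},{"wx": 0,"wy": 0,"wz": 0,"tx": 3,"ty": -0.72,"tz": 0,"hand": 0.5},{"wx": 0,"wy": 0,"wz": 0,"tx": 3,"ty": -0.72,"tz": 0,"hand": 0.5},{"wx": 0,"wy": 0,"wz": 0,"tx": 0,"ty": 0,"tz": 1.5,"hand": 0.5},{"wx": 0,"wy": 0,"wz": 0,"tx": 0,"ty": 0,"tz": 1.5,"hand": 0.5}]'

```text
clock: 46.25
position: [0.4934, -0.0338, 0.0828]
ee_rot: [2.793, 1.437, 0.005]
force: [-0.6, -0.3, -0.4]
width: 0.505
```

Run:
```python
from h import *
goto((.4925,-.0355,.0376),yaw_y=-35.8)
```

```text
clock 46.25 pos [ 0.4934 -0.0338  0.0828] ty ang -35.56 tilt [ 2.9e-03  9.0e-04 -1.0e+00] F [-0.6 -0.3 -0.4] w 0.505 j [ 0.1   0.45 -0.18  2.06  0.13  0.64 -0.79]
shift total (start tool frame) cm [-0.206  0.017  4.518]  turn total units [ 0.018 -0.023  0.039] norm deg 0.2937104390981613
```

Emit:
step_arm --plan '[{"wx": 0,"wy": 0,"wz": 0,"tx": 0,"ty": 0,"tz": 1,"hand": 0.5},{"wx": 0,"wy": 0,"wz": 0,"tx": 0,"ty": 0,"tz": 1.4,"hand": 0.5},{"wx": 0,"wy": 0,"wz": 0,"tx": 0,"ty": 0,"tz": 1.2,"hand": 0.5},{"wx": 0,"wy": 0,"wz": 0,"tx": 0,"ty": 0,"tz": 0.6,"hand": 0.5},{"wx": 0,"wy": 0,"wz": 0,"tx": 0,"ty": 0,"tz": 0.2,"hand": 0.45},{"wx": 0,"wy": 0,"wz": 0,"tx": 0,"ty": 0,"tz": 0,"hand": 0.4},{"wx": 0,"wy": 0,"wz": 0,"tx": 0,"ty": 0,"tz": 0,"hand": 0.36},{"wx": 0,"wy": 0,"wz": 0,"tx": 0,"ty": 0,"tz": 0,"hand": 0.34},{"wx": 0,"wy": 0,"wz": 0,"tx": 0,"ty": 0,"tz": 0,"hand": 0.34},{"wx": 0,"wy": 0,"wz": 0,"tx": 0,"ty": 0,"tz": 0,"hand": 0.34}]'

```text
clock: 47.08
position: [0.4921, -0.0364, 0.0389]
ee_rot: [2.796, 1.431, 0.001]
force: [-0.0, 0.2, 0.1]
width: 0.341
```

Run:
```python
from h import *
goto((.4842,-.0315,.0376),yaw_y=-37.3)
```

```text
clock 47.08 pos [ 0.4921 -0.0364  0.0389] ty ang -35.8 tilt [ 1.e-03 -1.e-04 -1.e+00] F [-0.   0.2  0.1] w 0.341 j [ 0.09  0.52 -0.16  2.09  0.16  0.54 -0.81]
shift total (start tool frame) cm [-0.07  -0.927  0.13 ]  turn total units [ 0.008 -0.005  0.25 ] norm deg 1.5039471755573721
```

Emit:
step_arm --plan '[{"wx": 0,"wy": 0,"wz": 0.1,"tx": -0.03,"ty": -0.3,"tz": 0.1,"hand": 0.34},{"wx": 0,"wy": 0,"wz": 0.1,"tx": -0.03,"ty": -0.3,"tz": 0,"hand": 0.34},{"wx": 0,"wy": 0,"wz": 0.05,"tx": -0.01,"ty": -0.2,"tz": 0,"hand": 0.34},{"wx": 0,"wy": 0,"wz": 0,"tx": 0,"ty": -0.2,"tz": 0,"hand": 0.34},{"wx": 0,"wy": 0,"wz": 0,"tx": 0,"ty": 0,"tz": 0,"hand": 0.34},{"wx": 0,"wy": 0,"wz": 0,"tx": 0,"ty": 0,"tz": 0,"hand": 0.34},{"wx": 0,"wy": 0,"wz": 0,"tx": 0,"ty": 0,"tz": 0,"hand": 0.34},{"wx": 0,"wy": 0,"wz": 0,"tx": 0,"ty": 0,"tz": 0,"hand": 0.34},{"wx": 0,"wy": 0,"wz": 0,"tx": 0,"ty": 0,"tz": 0,"hand": 0.34},{"wx": 0,"wy": 0,"wz": 0,"tx": 0,"ty": 0,"tz": 0,"hand": 0.34}]'

```text
clock: 47.92
position: [0.4835, -0.0317, 0.0376]
ee_rot: [2.815, 1.392, -0.0]
force: [1.3, -4.1, 2.1]
width: 0.339
```

Run:
```python
from h import *
goto((.4842,-.0315,.0376),yaw_y=-37.3)
```

```text
clock 47.92 pos [ 0.4835 -0.0317  0.0376] ty ang -37.37 tilt [ 4.e-04 -9.e-04 -1.e+00] F [ 1.3 -4.1  2.1] w 0.339 j [ 0.07  0.52 -0.15  2.11  0.15  0.53 -0.85]
shift total (start tool frame) cm [0.063 0.046 0.   ]  turn total units [ 0.009  0.004 -0.011] norm deg 0.08698212262871655
```

Good: about 1.6° further. Back off gently, lift clear and look.

Emit:
step_arm --plan '[{"wx": 0,"wy": 0,"wz": 0,"tx": 0,"ty": 0.15,"tz": 0,"hand": 0.4},{"wx": 0,"wy": 0,"wz": 0,"tx": 0,"ty": 0.15,"tz": 0,"hand": 0.5},{"wx": 0,"wy": 0,"wz": 0,"tx": 0,"ty": 0,"tz": -0.5,"hand": 0.5},{"wx": 0,"wy": 0,"wz": 0,"tx": 0,"ty": 0,"tz": -2,"hand": 0.5},{"wx": 0,"wy": 0,"wz": 0,"tx": 0,"ty": 0,"tz": -3,"hand": 0.5},{"wx": 0,"wy": 0,"wz": 0,"tx": -2,"ty": 0,"tz": -2,"hand": 0.5},{"wx": 0,"wy": 0,"wz": 0,"tx": -3.5,"ty": 0,"tz": 0,"hand": 0.5},{"wx": 0,"wy": 0,"wz": 0,"tx": -3.5,"ty": 0,"tz": 0,"hand": 0.5},{"wx": 0,"wy": 0,"wz": 0,"tx": -3.5,"ty": 1.5,"tz": 0,"hand": 0.5},{"wx": 0,"wy": 0,"wz": 0,"tx": -3.5,"ty": 1.5,"tz": 0,"hand": 0.5}]'

```text
clock: 48.75
position: [0.4114, -0.1785, 0.113]
ee_rot: [-2.813, -1.397, -0.0]
force: [1.1, -0.1, -0.3]
width: 0.5
```

Emit:
step_arm --plan '[{"wx": 0,"wy": 0,"wz": 0,"tx": -3,"ty": 1.5,"tz": -1,"hand": 0.5},{"wx": 0,"wy": 0,"wz": 0,"tx": -2,"ty": 1,"tz": -1,"hand": 0.5},{"wx": 0,"wy": 0,"wz": 0,"tx": 0,"ty": 0,"tz": 0,"hand": 0.5},{"wx": 0,"wy": 0,"wz": 0,"tx": 0,"ty": 0,"tz": 0,"hand": 0.5},{"wx": 0,"wy": 0,"wz": 0,"tx": 0,"ty": 0,"tz": 0,"hand": 0.5},{"wx": 0,"wy": 0,"wz": 0,"tx": 0,"ty": 0,"tz": 0,"hand": 0.5},{"wx": 0,"wy": 0,"wz": 0,"tx": 0,"ty": 0,"tz": 0,"hand": 0.5},{"wx": 0,"wy": 0,"wz": 0,"tx": 0,"ty": 0,"tz": 0,"hand": 0.5},{"wx": 0,"wy": 0,"wz": 0,"tx": 0,"ty": 0,"tz": 0,"hand": 0.5},{"wx": 0,"wy": 0,"wz": 0,"tx": 0,"ty": 0,"tz": 0,"hand": 0.5}]'

```text
clock: 49.58
position: [0.4023, -0.2326, 0.1323]
ee_rot: [-2.814, -1.396, 0.0]
force: [0.5, 0.1, 0.3]
width: 0.5
```

Run:
```python
from h import *
a=np.mean([arm.get_image('top')[0].astype(float) for _ in range(5)],0)
b=np.mean([arm.get_image('scene')[0].astype(float) for _ in range(5)],0); np.savez('pics/avg5.npz',a=a,b=b);goto(None)
crop('',a.astype(np.uint8),160,150,280,240,6,'pics/t18.png');crop('',b.astype(np.uint8),200,130,310,200,7,'pics/s18.png')
save('pics/sfull.png',b.astype(np.uint8))
```

```text
clock 50.08 pos [ 0.4022 -0.2332  0.1324] ty ang -37.3 tilt [ 0. -0. -1.] F [-0.5 -0.2  0.5] w 0.501 j [ 0.53  0.33 -0.15  2.08  0.07  0.73 -0.31]
```

View pics/t18.png

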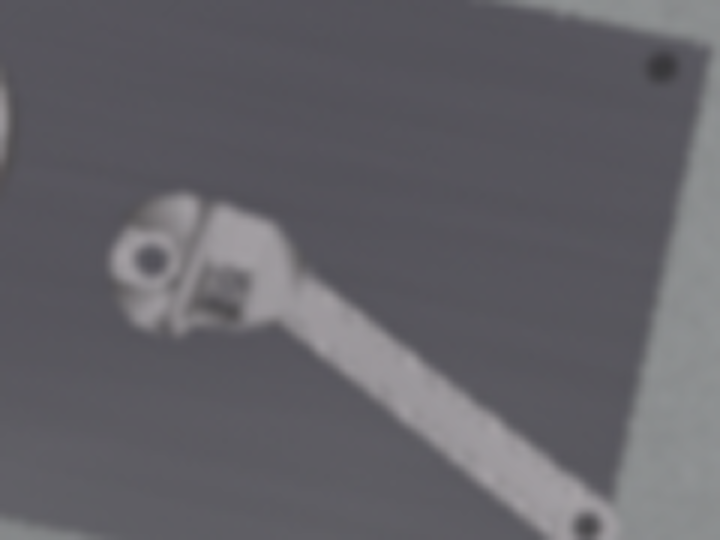

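View pics/s18.png

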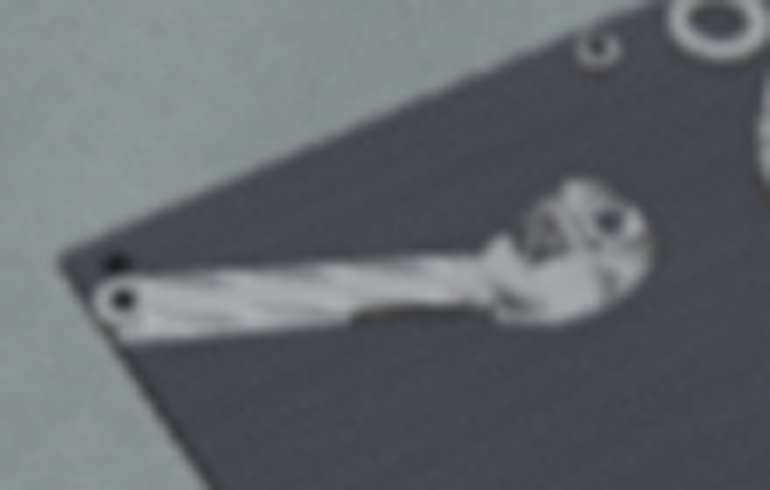

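View pics/sfull.png

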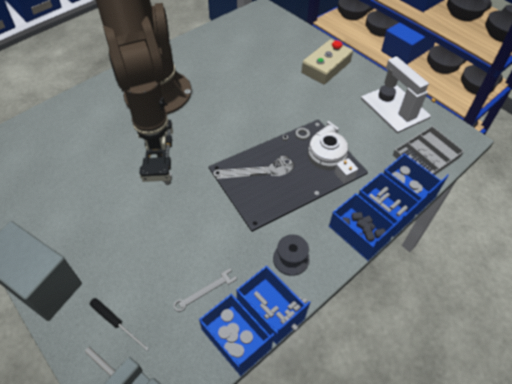

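Run:
```python
from hd import *
head('top',q(160,150,6,587,525),q(160,150,6,151,260))
head('scene',q(200,130,7,123,299),q(200,130,7,610,220))
```

```text
top [ 0.4547 -0.0808  0.021 ] [0.5611 0.109  0.032 ] 217.6 heading 53.87
scene [ 0.4477 -0.0759  0.021 ] [0.561  0.1106 0.032 ] 218.2 heading 51.92
```

```bash
python3 -c "
from h import *
print(arm.sign_off())"
```

```text
the job is handed in; nothing more can be done
None
```

The nut is tightened by about a sixth of a turn. The wrench is left lying closed on it, and I handed the job in at about 50 s.

- **Placing:** I gripped the wrench at its balance point, laid it flat around the nut and let go.
- **Closing the jaw:** I rolled the worm shut in several fingertip strokes. On the last stroke the worm stalled, holding about 11 N steadily against the 5.5 N it takes to roll. Before that stroke the pictures still showed about 0.5 mm of closing against the previous look.
- **Swinging:** I turned the handle clockwise with the fingers straddling it. The first swing measured about 59°, so I added a little over 1°.

**Last checks:** The wrench turned 60.2° by the top camera and 61.0° by the scene camera. The nut itself was too small to measure, so I took its angle from the wrench.

**Disagreements and doubts:**
- The two cameras disagree by 2–4 mm in position and 1–2° in absolute heading.
- The press on the worm was briefly about 21–22 N, above the advised 8–18 N.
- In one or two strokes the fingertip slid off the end of the worm, without any notable force.
- The other things on the bench and fixture look undisturbed. In the final scene picture the gripper hid the socket; nothing was moved onto it.

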